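# Fit the flash capacitors and zero the flash counter

## Robot

A 7-joint arm with a two-finger parallel gripper is mounted at the origin on the work surface. World frame = base frame: x ahead of the robot, y to its left, z up, the work surface at z = 0. Lengths are in mm, angles in rad, forces in N, time in s.
With the tool pointing down it reaches from about 425 to 950 mm from the base axis. Payload 16.7 kg.
Tool frame: the origin (TCP) lies midway between the tips of the shut fingers; the grasp point (between the pads) lies 19 mm behind it; z points along the fingers, y is the line along which they close (so a half turn about z gives the same grasp; the last joint's range is limited). The gripper opens to 94 mm and grips with 3 to 60 N. Pads are 16 mm wide; open, the fingers measure 119 mm over their backs; the gripper's body (75 mm by 177 mm) begins 78 mm behind the grasp point.
Start: joints at [-1.456, 0.426, 0.074, 1.606, -0.034, 1.111, -0.067], TCP at [176.663, 651.431, 173.867] pointing down, gripper open.
Joint ranges: [-2.85, 2.85], [-0.5, 2.14], [-1.23, 1.37], [0.21, 2.46], [-1.02, 4.16], [0.16, 2.05], [-2.73, 2.73]. Speed limits (rad/s): [1.89, 1.89, 2.39, 2.39, 3.01, 3.01, 3.01].

## Interface

Orientations are given as [roll, pitch, yaw] about the fixed x, y, z axes, in that order (R = Rz(yaw) Ry(pitch) Rx(roll)).
In Python, from plant import monitor, eyes, arm gives the robot as it stands.
- The arm moves only by the tool arm_command, never from a script. Its argument "series" is a list of rows, each an object of numbers: "x", "y", "z": the shift along the tool's x, y, z scaled (see below); "roll": the turn about the tool's z scaled (see below); "grip": the closure, from -1 (fully open) to 1 (shut). A call has 1 to 12 rows; each row is the pose to reach, as a shift and turn from the pose commanded when the call began, along the tool's axes at that moment, turning the shorter way round; what a row does not reach only later rows make up. The controller multiplies each number of a shift by 1000 mm and each number of a turn by pi rad. A row lasts 1/8 s, in which the tool goes at most 62.5 mm and 10.7 degrees, less where a joint would pass 70% of its speed; a pose out of reach is approached as far as the arm can. A call with a number of a shift or a turn outside -1 to 1 is refused whole. A call with a gripper value outside its range is refused whole. The fingers move at their own pace and stop on an object; "newtons" is the grip in N (left out, the last holds). Time passes only in rows, so rows that repeat a pose let the fingers close. It gives the time, the measured TCP pose, the force, the opening and the grip force at its end, in the units of the state.
- monitor.state(): the state, without advancing time (a new reading comes with each control period).
- eyes.grab_frame(name): name is "side" or "top"; returns a dict with "img" (420x560x3 uint8, red, green, blue), "range_z" (420x560 float32, mm along the optical axis (not along the pixel's ray), 0 where there is no reading), "intrinsics" (3x3 intrinsics, pixels), "extrinsics" (4x4, takes a point from world to camera coordinates). Camera axes: x right, y up, looking along -z (the intrinsics and any distortion apply to the point x, -y, -z); pixel columns grow to the right and rows downward; lengths in mm; the calibration is good to about 2 mm. A picture is of the moment at which its call begins.
- arm.job_done(): hands the job in; it is judged then, once.
Trained networks look in a picture, given as the dict that the camera call returned (one of the last four; its "shot" number tells which), for a name from the list of things; names that differ only in an ending like _2 or _b are one class to them, and where a whole thing is asked for, a point or a joint stands for the part that bears it (a point fixed in the world has none). Each returns a list of dicts, best first, with "p" (0 to 1); they miss things now and then, are a little off and sometimes report something else, mostly with a low value. They report only what shows in the picture. A call takes as long as a camera call.
- eyes.outline_of(picture, query): "mask" (420x560 bool, what is visible of it) and "xy" ([column, row] in pixels, amid what is visible of it).
- eyes.spot_point(picture, query): "xy" ([column, row] in pixels: a listed point, or the origin of a listed thing).
The state is a dict: "time_s": time; "qpos": joint angles; "qd": joint speeds; "effort": joint torques, N m; "position": TCP position; "tool_rot": TCP orientation; "wrist_force": force on the tool from outside, world axes, zero at the start; "torque": the same for the moment, N m; "grip_width": opening from 0.0 (shut) to 1.0 (fully open); "grip_force": force on a finger pad.
Only numpy, scipy, OpenCV 4.12 (cv2) and the standard library are available. Lean on these libraries where they do the work, as an engineer would, in place of code of your own. Each camera call takes 0.05 s, during which the arm holds its last target. There are 200 camera calls.

## Task

Fit the new flash capacitors: stand every silver can that is out on the cork upright in a bore of the black capacitor bank, pushed fully down, and then swing the bank's steel retaining bar all the way round over the cans to its closed stop. Only when the bar is closed, turn the flash counter's reset knob anticlockwise, in as many bites as it takes, fully back to its zero stop. Leave the lens mount, the resistor block and the loose driver where they lie.

Things in the scene. Friction and masses are not known exactly. Their poses are not given: they have to be found in the camera images.
- can1: A flash capacitor: plain matte silver cylinder 46 mm in diameter and 60 mm tall, 105 to 210 g, standing on the cork; two tiny brass terminals stand 2.5 mm above its top. Origin at the centre of its underside, z along its axis. All cans are alike; two or three are present (an absent one reads None); any can may go in any bore.
- can2: A flash capacitor: plain matte silver cylinder 46 mm in diameter and 60 mm tall, 105 to 210 g, standing on the cork; two tiny brass terminals stand 2.5 mm above its top. Origin at the centre of its underside, z along its axis. All cans are alike; two or three are present (an absent one reads None); any can may go in any bore.
- can3: A flash capacitor: plain matte silver cylinder 46 mm in diameter and 60 mm tall, 105 to 210 g, standing on the cork; two tiny brass terminals stand 2.5 mm above its top. Origin at the centre of its underside, z along its axis. All cans are alike; two or three are present (an absent one reads None); any can may go in any bore.
- bank: Capacitor bank, fixed: aluminium plate 100 (x) by 270 (y) by 8 mm with a black block 84 by 206 mm, its top 33 mm above the cork. Three round bores in a row along the bank's y axis, 66 mm apart, 51 mm in diameter, mouth chamfered 3 mm, 25 mm deep: a seated can's underside is 8 mm and its top 68 mm above the cork. At the -y end a 22 mm post carries the retaining bar. Origin: centre of underside.
- bore1 (a point): Centre of the floor of bore 1 (8 mm above the cork; the mouth is 25 mm higher). Bore 1 is nearest the pivot post, bore 3 farthest from it.
- bore2 (a point): Centre of the floor of bore 2 (8 mm above the cork; the mouth is 25 mm higher). Bore 1 is nearest the pivot post, bore 3 farthest from it.
- bore3 (a point): Centre of the floor of bore 3 (8 mm above the cork; the mouth is 25 mm higher). Bore 1 is nearest the pivot post, bore 3 farthest from it.
- bar (a joint): Angle of the steel retaining bar about its upright pivot, rad: 0 = closed stop (bar over the bores, along the bank's +y), growing anticlockwise from above as it opens, to a stop at 2.2. Starts at 1.55 to 1.95; stays where left; 0.06 N m. Bar 24 mm wide, 5 mm thick, 203 mm long from the pivot, underside 74 mm above the cork: it clears seated cans by 6 mm.
- bar_handle (a point): Point to grip on the bar's handle: an upright black round peg 16 mm in diameter standing 36 mm above the bar's upper face (79 mm above the cork), 186 mm from the pivot; the point is on its axis 22 mm above that face (101 mm above the cork). It turns with the bar.
- bar_pivot (a point): Point on the pivot axis of the bar, at the bar's underside, 74 mm above the cork.
- counter: The flash counter, fixed to the cork: a grey box 120 mm by 120 mm and 45 mm high with a white dial on top. Origin at the centre of its underside. The thick zero mark and the small steel stop pin (10 mm high, 33 mm from the knob's axis) are on the side of its -x axis.
- reset_knob (a joint): Angle of the reset knob on the counter's top, rad: 0 is the zero stop (pointer along the counter's -x axis, at the zero mark beside the pin); it grows clockwise seen from above, up to 5.8. It starts at 3.2 to 5.4. It stays where it is left; turning it takes about 0.06 N m.
- knob_grip (a point): Point to grip on the reset knob, on its upright axis, 76 mm above the cork. The grip is a black upright bar 44 mm long, 12 mm wide, top 82 mm above the cork, foot on a round flange (48 mm diameter) at 52 mm. Its frame turns with it: x along the bar, the black pointer and the white line on top are at its -x end; take it across its 12 mm width (along y).
- lens_mount: Bystander: black plastic round flanged lens mount, 68 mm in diameter and 22 mm high, lying loose. Origin at the centre of its underside.
- resistor_block: Bystander: white ceramic block 24 by 60 by 20 mm, loose. Origin at the centre of its underside.
- loose_driver: Bystander: a black-handled screwdriver about 150 mm long lying loose. Origin about its middle, on its underside.

How it is judged (in metres and radians):
On the way, in this order (a step that is already met when the one before it is completed fails the run):
1. every can present stands fully down in a bore of the bank ((horizontal distance between can1 and bore1 below 0.007 m or horizontal distance between can1 and bore2 below 0.007 m or horizontal distance between can1 and bore3 below 0.007 m) and z of each of can1, can2, can3 in the frame of bank below 0.013 m and angle between each of can1, can2, can3's own z axis and vertical below 0.12 rad and (horizontal distance between can2 and bore1 below 0.007 m or horizontal distance between can2 and bore2 below 0.007 m or horizontal distance between can2 and bore3 below 0.007 m) and (horizontal distance between can3 and bore1 below 0.007 m or horizontal distance between can3 and bore2 below 0.007 m or horizontal distance between can3 and bore3 below 0.007 m)), for 0.2 s.
2. the retaining bar is closed over the cans (all of step 1 and value of joint bar below 0.09 rad), for 0.2 s.
3. the reset knob is at its zero stop (value of joint reset_knob below 0.08 rad), for 0.2 s.
At the end, for the whole second after the job is handed in: Every can present stands in a bore (axis within 7 mm of the bore's, underside at most 5 mm above the bore's floor, tilt under 0.12 rad) and at rest; the retaining bar is within 0.09 rad of its closed stop; the reset knob is within 0.08 rad of its zero stop (all of step 2 and value of joint reset_knob below 0.08 rad and linear speed of each of can1, can2, can3 below 0.02 m/s); the robot touches nothing.
It fails at once if the lens mount is moved more than 30 mm (distance of lens_mount from where it was at the start of the episode above 0.03 m).
It fails at once if the resistor block is moved more than 30 mm (distance of resistor_block from where it was at the start of the episode above 0.03 m).
It fails at once if the loose driver is moved more than 30 mm (distance of loose_driver from where it was at the start of the episode above 0.03 m).
Of can1, can2, can3 only 2 to 3 are there at a start; the rules pass over those that are not, and their reading is None.
At some moment in a run one of can1, can2, can3 may be knocked a few centimetres aside while the robot is not near it.
It also fails if it takes over 210 s, if anything falls off the work surface, if the arm or the gripper's body presses on something with over 40 N, if the wrist force passes 120 N, or if a joint passes its speed limit or range.

## Working session

There is one attempt and no reset: what is moved stays moved. The work goes in short steps, Python scripts to look and compute and a tool call to move; the robot and the scene stay as the last step left them, time stands still between calls to the robot, and variables do not carry over. Pictures are saved under pics/ and viewed, at most 15 in all, crops included, and the job is handed in when it is done.

Besides the shell and the picture viewer there is one more tool, called after "Call:" by a JSON object that holds its "fn" and its "kwargs", one argument or row to a line. arm_command: Moves the arm, as the interface text tells. Its arguments: {"type":"object","properties":{"series":{"type":"array","items":{"type":"object","properties":{"x":{"type":"number"},"y":{"type":"number"},"z":{"type":"number"},"roll":{"type":"number"},"grip":{"type":"number"}}}},"newtons":{"type":"number"}},"required":["series"]}

```bash
mkdir -p pics; ls; cat > h.py <<'E'
import numpy as np, cv2
from plant import monitor, eyes, arm
def ray(f,xy):
    K=f["intrinsics"];E=np.array(f["extrinsics"])
    d=np.array([(xy[0]-K[0][2])/K[0][0],-(xy[1]-K[1][2])/K[1][1],-1.])
    R=E[:3,:3];return -R.T@E[:3,3],R.T@d
def at_z(f,xy,z):
    c,d=ray(f,xy);return c+d*(z-c[2])/d[2]
def px(f,p):
    K=np.array(f["intrinsics"]);E=np.array(f["extrinsics"])
    q=E[:3,:3]@p+E[:3,3];q=K@(q*[1,-1,-1]);return q[:2]/q[2]
def cloud(f):
    h,w=f["range_z"].shape;u,v=np.meshgrid(np.arange(w),np.arange(h));K=np.array(f["intrinsics"]);E=np.array(f["extrinsics"]);z=f["range_z"]
    P=np.stack([(u-K[0,2])/K[0,0]*z,-(v-K[1,2])/K[1,1]*z,-z],-1)
    return (P-E[:3,3])@E[:3,:3]
def save(f,n):cv2.imwrite(f"pics/{n}.png",f["img"][:,:,::-1])
E
cat > a.py <<'E'
from h import *
np.set_printoptions(precision=1,suppress=True)
s=monitor.state();print(s["position"],s["tool_rot"],s["grip_width"],s["time_s"])
for n in("top","side"):
    f=eyes.grab_frame(n);save(f,n+"0");C=cloud(f)
    print(n,"cam",ray(f,(280,210))[0],f["shot"])
    for q in("can1","bank","counter","lens_mount","resistor_block","loose_driver","bar"):
        for o in eyes.outline_of(f,q)[:4]:
            m=o["mask"]&(f["range_z"]>0);P=C[m]
            print(q,round(o["p"],2),np.array(o["xy"]),m.sum(),P.mean(0) if len(P) else 0,P.min(0),P.max(0))
    for q,z in dict(can1=0,can2=0,can3=0,bore1=8,bore2=8,bore3=8,bar_pivot=74,bar_handle=101,counter=0,knob_grip=76,bank=0).items():
        for o in eyes.spot_point(f,q)[:3]: print(q,round(o["p"],2),np.array(o["xy"]),at_z(f,o["xy"],z))
E
python3 a.py
```

```text
pics
[176.6 651.  173.2] [-3.1  0.   2.9] 1.0004229653179362 0.0
top cam [ 485.9   37.2 1009.5] 1
can1 0.81 [258.9 209. ] 367 [629.   90.8  52.7] [609.7  68.5  -5.3] [652.6 119.1  65.4]
can1 0.78 [298.6 293.7] 305 [437.7  -4.9  59.1] [416.4 -26.2  41. ] [457.9  16.   63.5]
can1 0.74 [250.6 288.4] 346 [451.1 102.4  58.3] [426.6  80.2  -2.6] [473.4 124.6  63.9]
bank 0.88 [384.9 219.4] 5752 [ 598.  -199.8   31.5] [ 410.2 -378.9   -5.4] [686.6 -42.  117.1]
bank 0.53 [300.7 295.3] 354 [437.7  -4.   56.7] [414.5 -26.2   0.3] [459.5  17.6  63.5]
bank 0.19 [151.9 274.8] 345 [484.  329.5  63.2] [459.7 310.   44. ] [515.6 356.5  84.6]
counter 0.87 [156.3 277.7] 3020 [482.6 326.4  44.7] [415.4 264.1  -6.8] [550.5 409.1  84.6]
lens_mount 0.89 [211.9 156.3] 579 [770.3 205.7  15.6] [740.4 175.1  -3.7] [806.3 239.9  26.2]
resistor_block 0.77 [288.6 154.9] 288 [761.6  18.7  16.6] [739.1 -11.7  -4.3] [785.1  49.7  23.4]
resistor_block 0.31 [437.8 258.2] 1258 [ 518.8 -303.4   75.8] [ 407.9 -372.8   -5.2] [ 643.  -264.6  117.1]
loose_driver 0.78 [378.7 145.8] 334 [ 787.3 -199.3   20.3] [ 715.5 -213.3  
[... 2852 characters left out ...]
.2 -100.8    8. ]
bore1 0.6 [337.9 283.6] [ 630.5 -156.5    8. ]
bore2 0.8 [353.4 310.7] [ 620.4 -229.8    8. ]
bore2 0.63 [325.2 266. ] [ 633.2 -100.8    8. ]
bore2 0.6 [337.9 283.6] [ 630.5 -156.5    8. ]
bore3 0.8 [353.4 310.7] [ 620.4 -229.8    8. ]
bore3 0.63 [325.2 266. ] [ 633.2 -100.8    8. ]
bore3 0.6 [337.9 283.6] [ 630.5 -156.5    8. ]
bar_pivot 0.69 [369.  303.9] [ 613.  -283.2   74. ]
bar_pivot 0.2 [408.3 283.2] [ 698.  -269.9   74. ]
bar_handle 0.55 [275.  348.2] [ 435.3 -323.8  101. ]
bar_handle 0.29 [352.7 220.7] [ 688.3 -103.6  101. ]
counter 0.59 [190.7 187.2] [475.1 335.5   0. ]
knob_grip 0.81 [189.6 162.4] [479.3 323.2  76. ]
bank 0.88 [337.4 292.1] [ 622.9 -168.9    0. ]
```

View pics/top0.png

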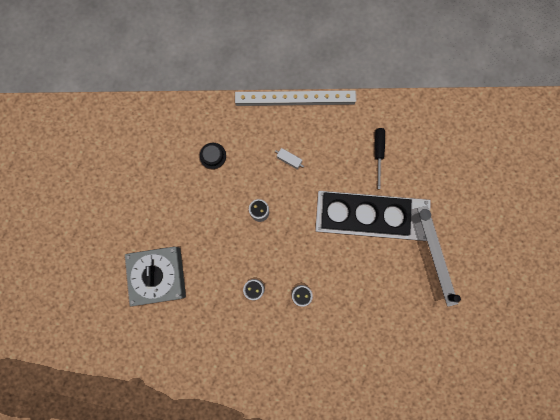

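View pics/side0.png

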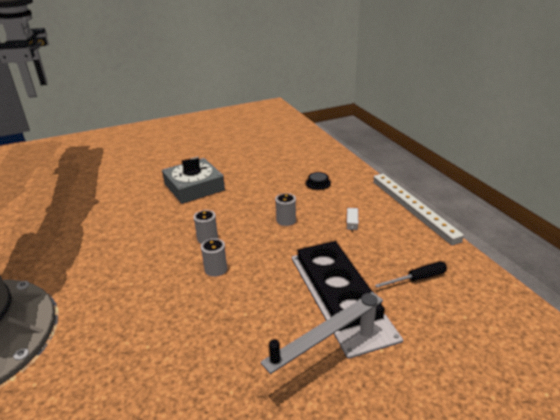

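```bash
cat > b.py <<'E'
from h import *
np.set_printoptions(precision=1,suppress=True)
for n in("top","side"):
    f=eyes.grab_frame(n);C=cloud(f);g=cv2.cvtColor(f["img"],cv2.COLOR_RGB2GRAY)
    print(n)
    for o in eyes.outline_of(f,"can1")[:3]:
        m=cv2.dilate(o["mask"].astype(np.uint8),np.ones((3,3)))>0
        P=C[m];P=P[(P[:,2]>55)&(P[:,2]<70)]
        c,r=cv2.minEnclosingCircle(P[:,:2].astype(np.float32));print("can",np.round(c,1),r,P[:,2].mean())
    b=eyes.outline_of(f,"bank")[0]["mask"]
    m=(cv2.erode(b.astype(np.uint8),np.ones((3,3)))>0)&(g>110)
    k,lab,st,ce=cv2.connectedComponentsWithStats(m.astype(np.uint8))
    for i in range(1,k):
        if st[i,4]>60: print("bright",st[i],ce[i],at_z(f,ce[i],19)[:2])
    P=C[b];P=P[(P[:,2]>29)&(P[:,2]<37)&(P[:,0]>540)]
    print("block",cv2.minAreaRect(P[:,:2].astype(np.float32)))
    P=C[b];P=P[(P[:,2]>72)&(P[:,2]<84)];r=cv2.minAreaRect(P[:,:2].astype(np.float32));print("bar",r)
    P=C[b];P=P[(P[:,2]>95)];print("handle",P.mean(0),len(P),P.min(0),P.max(0))
    P=C.reshape(-1,3);P=P[(np.hypot(P[:,0]-482,P[:,1]-332)<90)]
    T=P[P[:,2]>70];print("knob",cv2.minAreaRect(T[:,:2].astype(np.float32)),T.mean(0),len(T))
    T=P[(P[:,2]>40)&(P[:,2]<50)];print("counter",cv2.minAreaRect(T[:,:2].astype(np.float32)))
    if n=="top": A=cv2.resize(f["img"][238:316,115:195],None,fx=7,fy=7,interpolation=cv2.INTER_CUBIC);cv2.imwrite("pics/knob.png",A[:,:,::-1])
E
python3 b.py
```

```text
top
can [436.7  -5.2] 22.60057258605957 59.33939249715149
can [632.4  91.2] 22.680072784423828 59.19913079548992
can [450.9 103.3] 22.42804527282715 59.415249212418715
bright [316 192 102  47 450] [358.2 225.1] [ 597.2 -142.9]
bright [412 199  17  14 177] [419.2 205. ] [ 643.8 -288.8]
bright [328 202  20  20 315] [337.4 211.5] [629.8 -95. ]
bright [356 205  19  19 301] [365.1 213.8] [ 623.7 -160.3]
bright [384 207  19  20 296] [393.1 216.1] [ 617.8 -225.9]
bright [421 219  35  87 738] [437.7 259.5] [ 515.3 -324.2]
block ((623.369384765625, -166.51925659179688), (218.814697265625, 84.60356903076172), 84.57193756103516)
bar ((523.8262939453125, -301.75592041015625), (221.89093017578125, 26.450489044189453), 13.911333084106445)
handle [ 443.9 -246.5  298.3] 86 [ 425.7 -332.    95.7] [ 485.9   37.2 1009.5]
knob ((482.3779296875, 331.3569030761719), (43.52370071411133, 11.670108795166016), 2.822230815887451) [482.6 330.8  79.8] 139
counter ((482.61767578125, 332.0993347167969), (119.9941635131836, 120.80467224121094), 8.303250312805176)
side
can [435.6  -7.8] 24.176300048828125 59.6562691
[... 189 characters left out ...]
[313 257  21   8 129] [322.9 260.5] [630.7 -95.5]
bright [326 277  23  10 173] [336.8 281.6] [ 624.9 -161.4]
bright [347 317  55  40 819] [377.3 338.3] [ 617.1 -308.7]
block ((622.9900512695312, -174.97755432128906), (237.71728515625, 85.63143920898438), 84.80973815917969)
bar ((524.1207275390625, -303.67156982421875), (223.24314880371094, 26.323949813842773), 14.01928424835205)
handle [ 413.1 -378.5  168.7] 218 [ 278.5 -740.7   95.1] [ 439.9 -319.   612.3]
knob ((480.9304504394531, 328.6685485839844), (17.123714447021484, 43.40596389770508), 82.68842315673828) [480.4 326.9  77.5] 107
counter ((481.30322265625, 328.43353271484375), (120.28660583496094, 123.57628631591797), 8.181583404541016)
```

View pics/knob.png

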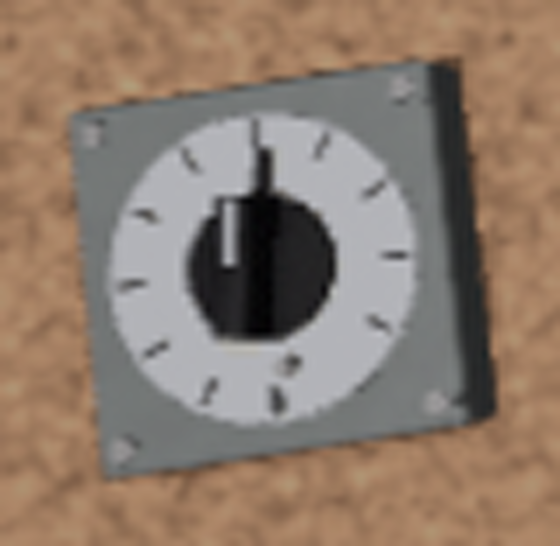

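```bash
cat >> h.py <<'E'
from scipy.spatial.transform import Rotation as Ro
def go(*targets):
    s=monitor.state();p=np.array(s["position"]);R=Ro.from_euler("xyz",s["tool_rot"]).as_matrix()
    yaw=np.arctan2(R[1,0],R[0,0])
    print("t",round(s["time_s"],2),"pos",np.round(p,1),"rpy",np.round(s["tool_rot"],3),"yawdeg",round(np.degrees(yaw),1),"w",round(s["grip_width"],3),"gf",s["grip_force"],"F",np.round(s["wrist_force"],1),"q",np.round(s["qpos"],2))
    for t in targets:
        d=R.T@(np.array(t[:3])-p)/1000
        dy=(np.radians(t[3])-yaw+np.pi)%(2*np.pi)-np.pi
        print(t,"-> shift",np.round(d,4),"roll",np.round(-dy/np.pi,4))
def cans():
    f=eyes.grab_frame("top");C=cloud(f);out=[]
    for o in eyes.outline_of(f,"can1")[:4]:
        m=cv2.dilate(o["mask"].astype(np.uint8),np.ones((3,3)))>0
        P=C[m];P=P[(P[:,2]>55)&(P[:,2]<76)]
        if len(P)>20:
            c,r=cv2.minEnclosingCircle(P[:,:2].astype(np.float32));print("can",round(o["p"],2),np.round(c,1),round(r,1),P[:,2].mean().round(1))
E
python3 - <<'E'
from h import *
go((632.4,91.2,180,84.8),(632.4,91.2,33,84.8))
E
```

```text
t 2.2 pos [176.7 651.5 173.9] rpy [-3.142 -0.     2.877] yawdeg 164.8 w 1.0 gf 0.0 F [-0.1  0.1  0.9] q [-1.46  0.43  0.07  1.61 -0.03  1.11 -0.07]
(632.4, 91.2, 180, 84.8) -> shift [-0.5865 -0.4215 -0.0061] roll 0.4446
(632.4, 91.2, 33, 84.8) -> shift [-0.5865 -0.4215  0.1409] roll 0.4446
```

Call:
{"fn": "arm_command", "kwargs": {
  "series": [
    {"x":-0.5865,"y":-0.4215,"z":-0.006,"roll":0.4446,"grip":-1},
    {"x":-0.5865,"y":-0.4215,"z":-0.006,"roll":0.4446,"grip":-1},
    {"x":-0.5865,"y":-0.4215,"z":-0.006,"roll":0.4446,"grip":-1},
    {"x":-0.5865,"y":-0.4215,"z":-0.006,"roll":0.4446,"grip":-1},
    {"x":-0.5865,"y":-0.4215,"z":-0.006,"roll":0.4446,"grip":-1},
    {"x":-0.5865,"y":-0.4215,"z":-0.006,"roll":0.4446,"grip":-1},
    {"x":-0.5865,"y":-0.4215,"z":-0.006,"roll":0.4446,"grip":-1},
    {"x":-0.5865,"y":-0.4215,"z":-0.006,"roll":0.4446,"grip":-1},
    {"x":-0.5865,"y":-0.4215,"z":-0.006,"roll":0.4446,"grip":-1},
    {"x":-0.5865,"y":-0.4215,"z":-0.006,"roll":0.4446,"grip":-1},
    {"x":-0.5865,"y":-0.4215,"z":-0.006,"roll":0.4446,"grip":-1},
    {"x":-0.5865,"y":-0.4215,"z":-0.006,"roll":0.4446,"grip":-1}
  ]
}}

```text
time_s: 3.7
position: [633.9, 87.8, 180.0]
tool_rot: [3.141, 0.001, 1.477]
wrist_force: [-0.2, 1.7, 0.6]
grip_width: 1.001
grip_force: 0.0
```

```bash
python3 - <<'E'
from h import *
go((632.4,91.2,180,84.8),(632.4,91.2,33,84.8))
cans()
E
```

```text
t 3.7 pos [633.9  87.8 180. ] rpy [3.141e+00 1.000e-03 1.477e+00] yawdeg 84.6 w 1.001 gf 0.0 F [-0.2  1.7  0.6] q [-0.68  0.41  0.59  1.71 -0.25  1.1  -0.11]
(632.4, 91.2, 180, 84.8) -> shift [ 0.0033 -0.0018  0.    ] roll -0.0009
(632.4, 91.2, 33, 84.8) -> shift [ 0.0034 -0.0019  0.147 ] roll -0.0009
can 0.92 [436.6  -5.4] 22.7 59.4
```

Call:
{"fn": "arm_command", "kwargs": {
  "series": [
    {"z":0.0,"grip":-1},
    {"z":0.0,"grip":-1},
    {"z":0.06,"grip":-1},
    {"z":0.11,"grip":-1},
    {"z":0.147,"grip":-1},
    {"z":0.147,"grip":-1},
    {"z":0.147,"grip":-1},
    {"z":0.147,"grip":-1}
  ]
}}

```text
schema error: expected keys x, y, z, roll, grip
```

```bash
python3 - <<'E'
from h import *
go((632.4,91.2,33,84.8))
f=eyes.grab_frame("side");A=cv2.resize(f["img"][120:300,180:420],None,fx=3,fy=3);cv2.imwrite("pics/g1.png",A[:,:,::-1])
E
```

```text
t 3.8 pos [634.1  86.7 179.9] rpy [3.141e+00 2.000e-03 1.475e+00] yawdeg 84.5 w 1.002 gf 0.0 F [-0.  -0.4 -0.4] q [-0.68  0.41  0.59  1.71 -0.25  1.1  -0.11]
(632.4, 91.2, 33, 84.8) -> shift [ 0.0046 -0.0023  0.1469] roll -0.0017
```

View pics/g1.png

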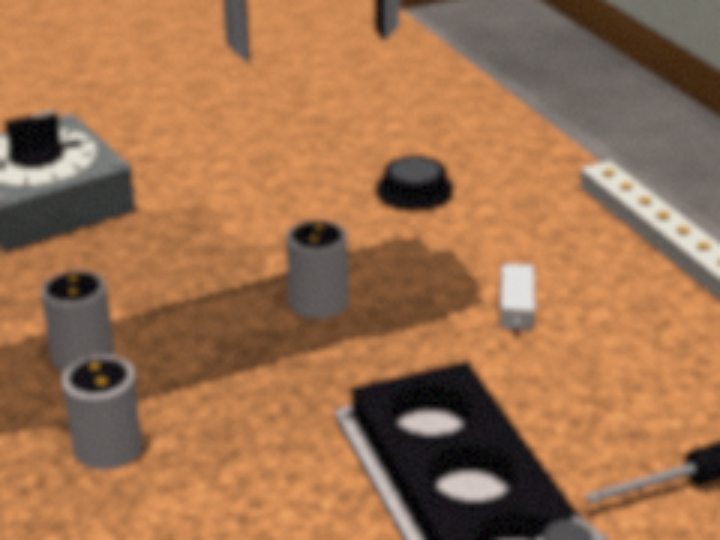

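The crop shows the open fingers at (235,30) and (390,15), above can at (318,265); nothing has moved, as the rows need all five keys.

Call:
{"fn": "arm_command", "kwargs": {
  "series": [
    {"x":0,"y":0,"roll":0,"z":0.0,"grip":-1},
    {"x":0,"y":0,"roll":0,"z":0.0,"grip":-1},
    {"x":0,"y":0,"roll":0,"z":0.06,"grip":-1},
    {"x":0,"y":0,"roll":0,"z":0.1,"grip":-1},
    {"x":0,"y":0,"roll":0,"z":0.1,"grip":-1},
    {"x":0,"y":0,"roll":0,"z":0.1,"grip":-1}
  ]
}}

```text
time_s: 4.6
position: [633.2, 91.6, 81.6]
tool_rot: [3.14, -0.0, 1.48]
wrist_force: [0.5, -0.5, 0.8]
grip_width: 0.998
grip_force: 0.0
```

```bash
python3 - <<'E'
from h import *
go((632.4,91.2,33,84.8))
E
```

```text
t 4.6 pos [633.2  91.6  81.6] rpy [ 3.14 -0.    1.48] yawdeg 84.8 w 0.998 gf 0.0 F [ 0.5 -0.5  0.8] q [-0.64  0.51  0.54  1.8  -0.32  0.92 -0.06]
(632.4, 91.2, 33, 84.8) -> shift [-0.0005 -0.0008  0.0486] roll 0.0001
```

Call:
{"fn": "arm_command", "kwargs": {
  "newtons": 25,
  "series": [
    {"x":0,"y":0,"roll":0,"z":0.03,"grip":-1},
    {"x":0,"y":0,"roll":0,"z":0.047,"grip":-1},
    {"x":0,"y":0,"roll":0,"z":0.047,"grip":-1},
    {"x":0,"y":0,"roll":0,"z":0.047,"grip":-1},
    {"x":0,"y":0,"roll":0,"z":0.047,"grip":1},
    {"x":0,"y":0,"roll":0,"z":0.047,"grip":1},
    {"x":0,"y":0,"roll":0,"z":0.047,"grip":1},
    {"x":0,"y":0,"roll":0,"z":0.047,"grip":1},
    {"x":0,"y":0,"roll":0,"z":0.047,"grip":1},
    {"x":0,"y":0,"roll":0,"z":0.047,"grip":1}
  ]
}}

```text
time_s: 5.85
position: [632.4, 91.1, 32.9]
tool_rot: [-3.142, 0.0, 1.48]
wrist_force: [-0.2, 0.9, -0.5]
grip_width: 0.394
grip_force: 0.0
```

```bash
python3 - <<'E'
from h import *
go((632.4,91.2,33,84.8),(617.8,-225.9,140,84.8))
E
```

```text
t 5.85 pos [632.4  91.1  32.9] rpy [-3.142  0.     1.48 ] yawdeg 84.8 w 0.394 gf 0.0 F [-0.2  0.9 -0.5] q [-0.62  0.57  0.5   1.83 -0.36  0.84 -0.02]
(632.4, 91.2, 33, 84.8) -> shift [ 0.0001  0.     -0.0001] roll -0.0
(617.8, -225.9, 140, 84.8) -> shift [-0.317   0.0142 -0.1071] roll -0.0
```

```bash
python3 - <<'E'
from h import *
f=eyes.grab_frame("side");A=cv2.resize(f["img"][120:300,180:420],None,fx=3,fy=3);cv2.imwrite("pics/g2.png",A[:,:,::-1])
go(); cans()
E
```

```text
t 5.9 pos [632.4  91.1  32.8] rpy [-3.142  0.     1.48 ] yawdeg 84.8 w 0.353 gf 0.0 F [0.  0.5 0.5] q [-0.62  0.57  0.5   1.83 -0.36  0.84 -0.02]
can 0.71 [ 524.  -302.2] 108.3 74.0
can 0.54 [436.7  -5.3] 22.6 59.3
```

View pics/g2.png

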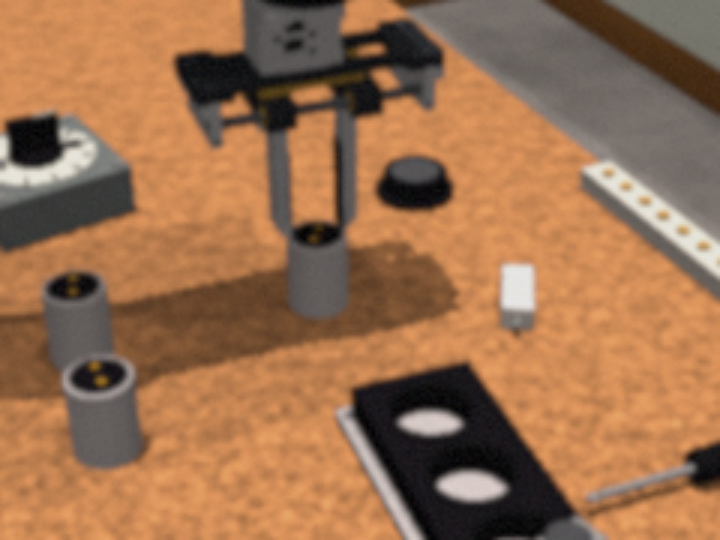

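```bash
python3 - <<'E'
from h import *
np.set_printoptions(precision=1,suppress=True)
f=eyes.grab_frame("side");C=cloud(f)
print(px(f,np.array([632.4,91.1,33.])),px(f,np.array([632.4,91.1,60.])),px(f,np.array([632.4,91.1,0.])))
# crop px -> full: /3 + (180,120)
for u,v in((280,180),(345,180),(290,220),(348,215),(318,235),(318,265),(318,300)):
    a,b=180+u//3,120+v//3;print((u,v),(a,b),C[b,a])
f=eyes.grab_frame("top");C=cloud(f);save(f,"top2")
print(px(f,np.array([632.4,91.1,60.])))
P=C.reshape(-1,3);
for lo,hi in((30,58),(58,66),(66,90),(90,115),(115,160),(160,260)):
    Q=P[(abs(P[:,0]-632)<110)&(abs(P[:,1]-110)<100)&(P[:,2]>lo)&(P[:,2]<hi)];print(lo,hi,len(Q),Q.min(0) if len(Q) else"",Q.max(0) if len(Q) else "")
E
```

```text
[285.  208.1] [284.7 197.8] [285.3 220.2]
(280, 180) (273, 180) [605.5  88.8 113. ]
(345, 180) (295, 180) [653.9  81.7 104.6]
(290, 220) (276, 193) [610.4  86.8  80.5]
(348, 215) (296, 191) [709.8 199.2  -0.2]
(318, 235) (286, 198) [635.2  90.2  59.3]
(318, 265) (286, 208) [624.9  67.7  48.7]
(318, 300) (286, 220) [623.8  67.   17.8]
[257.9 208.5]
30 58 0  
58 66 0  
66 90 0  
90 115 0  
115 160 0  
160 260 0
```

View pics/top2.png

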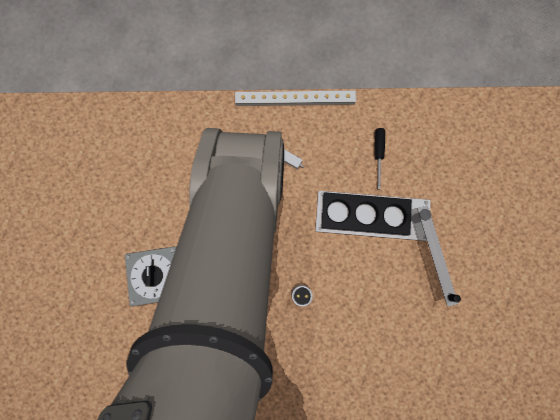

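```bash
python3 - <<'E'
from h import *
np.set_printoptions(precision=1,suppress=True)
go()
f=eyes.grab_frame("side");C=cloud(f);cv2.imwrite("pics/g3.png",cv2.resize(f["img"][130:230,240:340],None,fx=6,fy=6,interpolation=cv2.INTER_CUBIC)[:,:,::-1])
for x in (587,679):
  for z in(180,210): print(x,z,px(f,np.array([x,88.,z])))
for v in range(160,206,4): print(v,[ (u,*C[v,u].round(0)) for u in range(268,304,3) if abs(C[v,u,1]-88)<30])
E
```

```text
t 6.1 pos [632.4  91.1  32.9] rpy [-3.1  0.   1.5] yawdeg 84.8 w 0.182 gf 0.0 F [-1.  -0.4 -0.1] q [-0.6  0.6  0.5  1.8 -0.4  0.8 -0. ]
587 180 [263.6 153.5]
587 210 [262.8 140. ]
679 180 [304.1 144.8]
679 210 [304.1 131.6]
160 [(268, np.float64(589.0), np.float64(69.0), np.float64(174.0)), (271, np.float64(594.0), np.float64(65.0), np.float64(174.0)), (274, np.float64(599.0), np.float64(62.0), np.float64(174.0)), (277, np.float64(605.0), np.float64(61.0), np.float64(173.0)), (280, np.float64(612.0), np.float64(61.0), np.float64(172.0)), (289, np.float64(641.0), np.float64(82.0), np.float64(156.0)), (292, np.float64(639.0), np.float64(63.0), np.float64(164.0))]
164 [(274, np.float64(610.0), np.float64(91.0), np.float64(149.0)), (277, np.float64(615.0), np.float64(85.0), np.float64(151.0)), (289, np.float64(642.0), np.float64(84.0), np.float64(145.0)), (292, np.float64(648.0), np.float64(84.0), np.float64(144.0))]
168 [(274, np.float64(610.0), np.float64(91.0), np.float64(140.0)), (277, np.float64(614.0), np.float64(85.0), np.float64(142.0)), (286, np.float64(640.0), np.float64(97.0),
[... 2673 characters left out ...]
oat64(62.0)), (286, np.float64(631.0), np.float64(81.0), np.float64(60.0)), (289, np.float64(637.0), np.float64(77.0), np.float64(61.0)), (292, np.float64(642.0), np.float64(74.0), np.float64(61.0)), (295, np.float64(651.0), np.float64(78.0), np.float64(57.0))]
204 [(277, np.float64(610.0), np.float64(81.0), np.float64(56.0)), (280, np.float64(615.0), np.float64(77.0), np.float64(57.0)), (283, np.float64(619.0), np.float64(70.0), np.float64(59.0)), (286, np.float64(626.0), np.float64(70.0), np.float64(57.0)), (289, np.float64(632.0), np.float64(67.0), np.float64(57.0)), (292, np.float64(640.0), np.float64(68.0), np.float64(55.0)), (295, np.float64(651.0), np.float64(76.0), np.float64(47.0))]
```

View pics/g3.png

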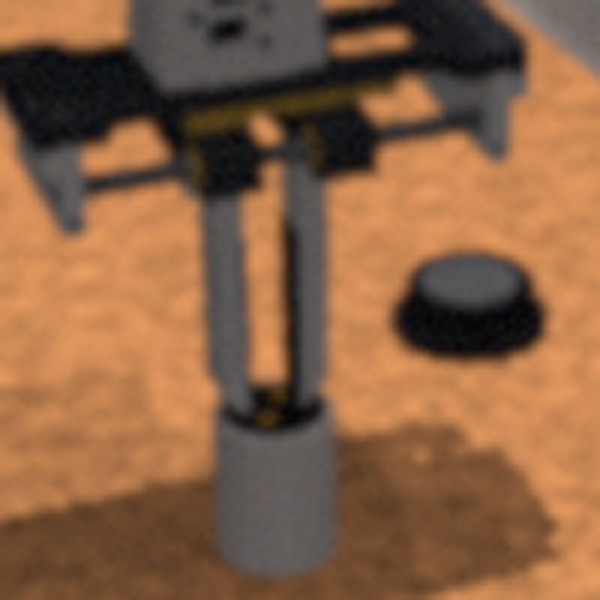

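Call:
{"fn": "arm_command", "kwargs": {
  "newtons": 25,
  "series": [
    {"x":0,"y":0,"roll":0,"z":-0.03,"grip":-1},
    {"x":0,"y":0,"roll":0,"z":-0.03,"grip":-1},
    {"x":0,"y":0,"roll":0,"z":-0.03,"grip":-1},
    {"x":0,"y":0,"roll":0,"z":-0.03,"grip":-1},
    {"x":0,"y":0,"roll":0,"z":-0.03,"grip":-1},
    {"x":0,"y":0,"roll":0,"z":-0.03,"grip":-1},
    {"x":0,"y":0,"roll":0,"z":-0.03,"grip":-1},
    {"x":0,"y":0,"roll":0,"z":-0.03,"grip":-1},
    {"x":0,"y":0,"roll":0,"z":-0.03,"grip":-1},
    {"x":0,"y":0,"roll":0,"z":-0.03,"grip":-1}
  ]
}}

```text
time_s: 7.4
position: [632.4, 91.1, 62.9]
tool_rot: [-3.142, 0.0, 1.48]
wrist_force: [0.5, -0.5, 0.1]
grip_width: 0.999
grip_force: 0.0
```

Call:
{"fn": "arm_command", "kwargs": {
  "newtons": 25,
  "series": [
    {"x":0,"y":0,"roll":0,"z":0.03,"grip":-1},
    {"x":0,"y":0,"roll":0,"z":0.05,"grip":-1},
    {"x":0,"y":0,"roll":0,"z":0.06,"grip":-1},
    {"x":0,"y":0,"roll":0,"z":0.06,"grip":-1},
    {"x":0,"y":0,"roll":0,"z":0.06,"grip":1},
    {"x":0,"y":0,"roll":0,"z":0.06,"grip":1},
    {"x":0,"y":0,"roll":0,"z":0.06,"grip":1},
    {"x":0,"y":0,"roll":0,"z":0.06,"grip":1},
    {"x":0,"y":0,"roll":0,"z":0.06,"grip":1},
    {"x":0,"y":0,"roll":0,"z":0.06,"grip":1},
    {"x":0,"y":0,"roll":0,"z":0.06,"grip":1}
  ]
}}

```text
time_s: 8.78
position: [632.5, 91.1, 2.9]
tool_rot: [3.141, -0.0, 1.48]
wrist_force: [1.1, -0.4, 1.7]
grip_width: 0.483
grip_force: 25.0
```

```bash
python3 - <<'E'
from h import *
go()
f=eyes.grab_frame("side");cv2.imwrite("pics/g4.png",cv2.resize(f["img"][130:230,240:340],None,fx=6,fy=6,interpolation=cv2.INTER_CUBIC)[:,:,::-1])
E
```

```text
t 8.78 pos [632.5  91.1   2.9] rpy [ 3.141 -0.     1.48 ] yawdeg 84.8 w 0.483 gf 24.999884068965912 F [ 1.1 -0.4  1.7] q [-0.6   0.61  0.48  1.84 -0.38  0.79 -0.01]
```

View pics/g4.png

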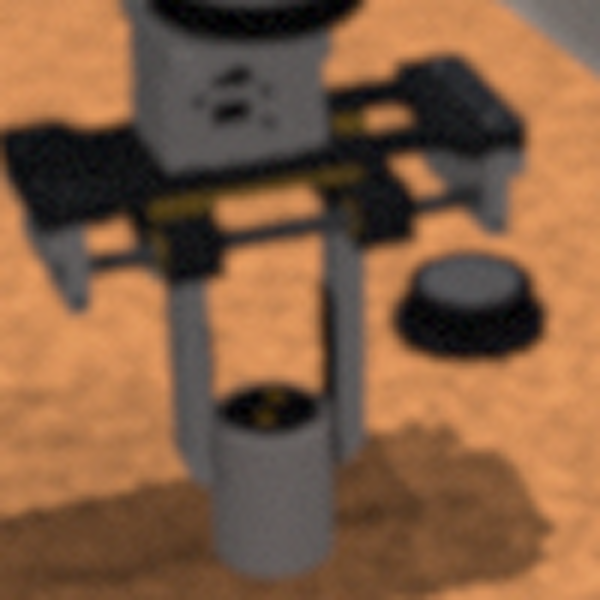

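Call:
{"fn": "arm_command", "kwargs": {
  "series": [
    {"x":0,"y":0,"roll":0,"z":-0.05,"grip":1},
    {"x":0,"y":0,"roll":0,"z":-0.1,"grip":1},
    {"x":-0.05,"y":0.002,"roll":0,"z":-0.1,"grip":1},
    {"x":-0.1,"y":0.005,"roll":0,"z":-0.1,"grip":1},
    {"x":-0.16,"y":0.008,"roll":0,"z":-0.1,"grip":1},
    {"x":-0.22,"y":0.011,"roll":0,"z":-0.1,"grip":1},
    {"x":-0.27,"y":0.013,"roll":0,"z":-0.1,"grip":1},
    {"x":-0.3,"y":0.0142,"roll":0,"z":-0.1,"grip":1},
    {"x":-0.317,"y":0.0142,"roll":0,"z":-0.1,"grip":1},
    {"x":-0.317,"y":0.0142,"roll":0,"z":-0.1,"grip":1},
    {"x":-0.317,"y":0.0142,"roll":0,"z":-0.1,"grip":1},
    {"x":-0.317,"y":0.0142,"roll":0,"z":-0.1,"grip":1}
  ]
}}

```text
time_s: 10.32
position: [618.2, -224.2, 102.8]
tool_rot: [-3.141, -0.0, 1.482]
wrist_force: [-0.3, 0.3, -1.5]
grip_width: 0.483
grip_force: 25.0
```

```bash
python3 - <<'E'
from h import *
go((617.8,-225.9,11,84.8))
f=eyes.grab_frame("side");cv2.imwrite("pics/g5.png",cv2.resize(f["img"][180:360,270:480],None,fx=3,fy=3,interpolation=cv2.INTER_CUBIC)[:,:,::-1])
cans()
E
```

```text
t 10.32 pos [ 618.2 -224.2  102.8] rpy [-3.141 -0.     1.482] yawdeg 84.9 w 0.483 gf 24.99899536371231 F [-0.3  0.3 -1.5] q [-0.17  0.52  0.58  1.74 -0.34  0.98  0.45]
(617.8, -225.9, 11, 84.8) -> shift [-0.0017 -0.0002  0.0918] roll 0.0006
can 0.8 [450.7 103.5] 22.6 59.2
can 0.7 [436.7  -5.3] 22.6 59.3
```

View pics/g5.png

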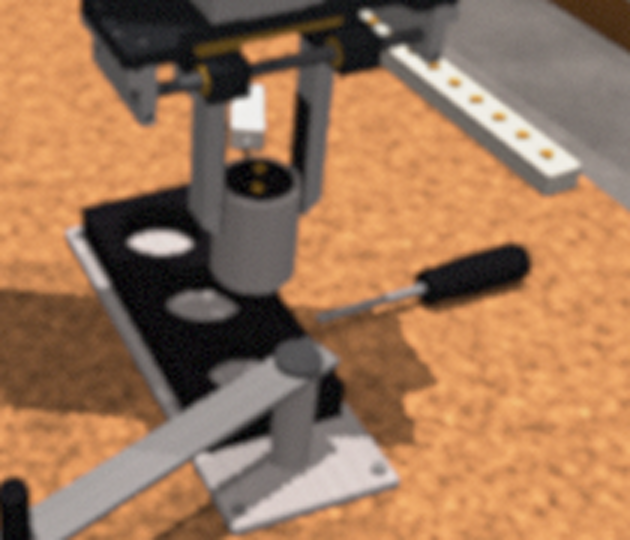

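Call:
{"fn": "arm_command", "kwargs": {
  "series": [
    {"x":0,"y":0,"roll":0,"z":0.04,"grip":1},
    {"x":0,"y":0,"roll":0,"z":0.058,"grip":1},
    {"x":0,"y":0,"roll":0,"z":0.066,"grip":1},
    {"x":0,"y":0,"roll":0,"z":0.072,"grip":1},
    {"x":0,"y":0,"roll":0,"z":0.078,"grip":1},
    {"x":0,"y":0,"roll":0,"z":0.082,"grip":1},
    {"x":0,"y":0,"roll":0,"z":0.082,"grip":1}
  ]
}}

```text
time_s: 11.35
position: [617.7, -225.9, 20.8]
tool_rot: [-3.141, -0.0, 1.48]
wrist_force: [0.3, 0.7, -1.4]
grip_width: 0.484
grip_force: 25.0
```

Call:
{"fn": "arm_command", "kwargs": {
  "series": [
    {"x":0,"y":0,"roll":0,"z":0.005,"grip":1},
    {"x":0,"y":0,"roll":0,"z":0.01,"grip":1},
    {"x":0,"y":0,"roll":0,"z":0.011,"grip":1},
    {"x":0,"y":0,"roll":0,"z":0.011,"grip":1}
  ]
}}

```text
time_s: 11.85
position: [618.0, -225.9, 10.5]
tool_rot: [3.141, -0.0, 1.48]
wrist_force: [-3.5, 1.4, 11.5]
grip_width: 0.488
grip_force: 25.0
```

Call:
{"fn": "arm_command", "kwargs": {
  "series": [
    {"x":0,"y":0,"roll":0,"z":0,"grip":-1},
    {"x":0,"y":0,"roll":0,"z":0,"grip":-1},
    {"x":0,"y":0,"roll":0,"z":0,"grip":-1},
    {"x":0,"y":0,"roll":0,"z":0,"grip":-1},
    {"x":0,"y":0,"roll":0,"z":-0.04,"grip":-1},
    {"x":0,"y":0,"roll":0,"z":-0.09,"grip":-1},
    {"x":0,"y":0,"roll":0,"z":-0.09,"grip":-1},
    {"x":0,"y":0,"roll":0,"z":-0.09,"grip":-1}
  ]
}}

```text
time_s: 12.85
position: [617.6, -225.6, 99.6]
tool_rot: [-3.142, -0.0, 1.48]
wrist_force: [0.5, 0.2, -0.0]
grip_width: 1.001
grip_force: 0.0
```

```bash
python3 - <<'E'
from h import *
cans()
go((436.7,-5.3,100,84.8),(436.7,-5.3,2,84.8))
E
```

```text
can 0.89 [ 616.8 -224.9] 23.0 66.5
can 0.87 [450.6 103.4] 22.6 59.1
can 0.57 [436.7  -5.4] 22.7 59.3
t 12.95 pos [ 617.2 -225.5   98.8] rpy [-3.14 -0.    1.48] yawdeg 84.8 w 1.001 gf 0.0 F [-0.5 -1.4 -0.5] q [-0.17  0.53  0.58  1.74 -0.34  0.98  0.45]
(436.7, -5.3, 100, 84.8) -> shift [ 0.203  -0.1997 -0.0009] roll 0.0
(436.7, -5.3, 2, 84.8) -> shift [ 0.203  -0.1995  0.0971] roll 0.0
```

Call:
{"fn": "arm_command", "kwargs": {
  "series": [
    {"x":0.04,"y":-0.04,"roll":0,"z":0,"grip":-1},
    {"x":0.08,"y":-0.08,"roll":0,"z":0,"grip":-1},
    {"x":0.12,"y":-0.12,"roll":0,"z":0,"grip":-1},
    {"x":0.16,"y":-0.16,"roll":0,"z":0,"grip":-1},
    {"x":0.19,"y":-0.19,"roll":0,"z":0,"grip":-1},
    {"x":0.2033,"y":-0.2003,"roll":0,"z":0,"grip":-1},
    {"x":0.2033,"y":-0.2003,"roll":0,"z":0,"grip":-1},
    {"x":0.2033,"y":-0.2003,"roll":0,"z":0,"grip":-1},
    {"x":0.2033,"y":-0.2003,"roll":0,"z":0,"grip":-1}
  ]
}}

```text
time_s: 14.08
position: [437.0, -6.1, 99.7]
tool_rot: [-3.141, 0.001, 1.479]
wrist_force: [0.2, 0.5, 0.2]
grip_width: 0.999
grip_force: 0.0
```

```bash
python3 - <<'E'
from h import *
go((436.7,-5.3,2,84.8))
f=eyes.grab_frame("side");C=cloud(f)
for o in eyes.outline_of(f,"can1")[:4]:
  P=C[o["mask"]];P=P[(P[:,2]>20)&(P[:,2]<80)];print(o["p"],np.median(P,0))
E
```

```text
t 14.07 pos [437.   -6.1  99.7] rpy [-3.141e+00  1.000e-03  1.479e+00] yawdeg 84.7 w 0.999 gf 0.0 F [0.2 0.5 0.2] q [-0.69  0.14  0.61  2.22 -0.11  0.81 -0.1 ]
(436.7, -5.3, 2, 84.8) -> shift [ 0.0009 -0.0003  0.0977] roll -0.0004
0.76 [447.51837381  85.77043557  50.81232256]
0.57 [433.5950628  -21.74951     52.79990265]
0.55 [ 608.34168879 -234.06293277   67.05040796]
```

Call:
{"fn": "arm_command", "kwargs": {
  "series": [
    {"x":0,"y":0,"roll":0,"z":0.05,"grip":-1},
    {"x":0,"y":0,"roll":0,"z":0.085,"grip":-1},
    {"x":0,"y":0,"roll":0,"z":0.097,"grip":-1},
    {"x":0,"y":0,"roll":0,"z":0.097,"grip":-1},
    {"x":0,"y":0,"roll":0,"z":0.097,"grip":-1},
    {"x":0,"y":0,"roll":0,"z":0.097,"grip":1},
    {"x":0,"y":0,"roll":0,"z":0.097,"grip":1},
    {"x":0,"y":0,"roll":0,"z":0.097,"grip":1},
    {"x":0,"y":0,"roll":0,"z":0.097,"grip":1},
    {"x":0,"y":0,"roll":0,"z":0.097,"grip":1},
    {"x":0,"y":0,"roll":0,"z":0.097,"grip":1}
  ]
}}

```text
time_s: 15.55
position: [436.8, -5.3, 2.9]
tool_rot: [-3.142, 0.0, 1.48]
wrist_force: [-0.2, 0.6, 0.6]
grip_width: 0.484
grip_force: 25.0
```

```bash
python3 - <<'E'
from h import *
go((623.7,-160.3,103,84.8),(629.8,-95,103,84.8))
E
```

```text
t 15.55 pos [436.8  -5.3   2.9] rpy [-3.142  0.     1.48 ] yawdeg 84.8 w 0.484 gf 24.999626576900482 F [-0.2  0.6  0.6] q [-0.59  0.34  0.53  2.29 -0.31  0.58  0.09]
(623.7, -160.3, 103, 84.8) -> shift [-0.1374  0.2002 -0.1001] roll -0.0
(629.8, -95, 103, 84.8) -> shift [-0.0719  0.2004 -0.1001] roll -0.0
```

Gripped. On to bore 2.

Call:
{"fn": "arm_command", "kwargs": {
  "series": [
    {"x":0,"y":0,"roll":0,"z":-0.05,"grip":1},
    {"x":0,"y":0,"roll":0,"z":-0.1,"grip":1},
    {"x":-0.03,"y":0.045,"roll":0,"z":-0.1,"grip":1},
    {"x":-0.06,"y":0.09,"roll":0,"z":-0.1,"grip":1},
    {"x":-0.09,"y":0.135,"roll":0,"z":-0.1,"grip":1},
    {"x":-0.12,"y":0.175,"roll":0,"z":-0.1,"grip":1},
    {"x":-0.137,"y":0.2,"roll":0,"z":-0.1,"grip":1},
    {"x":-0.137,"y":0.2,"roll":0,"z":-0.1,"grip":1},
    {"x":-0.137,"y":0.2,"roll":0,"z":-0.1,"grip":1},
    {"x":-0.137,"y":0.2,"roll":0,"z":-0.1,"grip":1},
    {"x":-0.137,"y":0.2,"roll":0,"z":-0.1,"grip":1}
  ]
}}

```text
time_s: 16.92
position: [623.3, -159.1, 103.1]
tool_rot: [3.141, -0.0, 1.481]
wrist_force: [0.7, 0.1, -0.9]
grip_width: 0.481
grip_force: 25.0
```

Call:
{"fn": "arm_command", "kwargs": {
  "series": [
    {"x":0,"y":0,"roll":0,"z":0.04,"grip":1},
    {"x":0,"y":0,"roll":0,"z":0.058,"grip":1},
    {"x":0,"y":0,"roll":0,"z":0.066,"grip":1},
    {"x":0,"y":0,"roll":0,"z":0.072,"grip":1},
    {"x":0,"y":0,"roll":0,"z":0.078,"grip":1},
    {"x":0,"y":0,"roll":0,"z":0.082,"grip":1},
    {"x":0,"y":0,"roll":0,"z":0.082,"grip":1}
  ]
}}

```text
time_s: 17.8
position: [623.4, -159.8, 20.8]
tool_rot: [-3.141, 0.0, 1.48]
wrist_force: [0.2, -0.3, -1.3]
grip_width: 0.484
grip_force: 25.0
```

Call:
{"fn": "arm_command", "kwargs": {
  "series": [
    {"x":0,"y":0,"roll":0,"z":0.005,"grip":1},
    {"x":0,"y":0,"roll":0,"z":0.01,"grip":1},
    {"x":0,"y":0,"roll":0,"z":0.011,"grip":1},
    {"x":0,"y":0,"roll":0,"z":0.011,"grip":1}
  ]
}}

```text
time_s: 18.3
position: [623.7, -159.9, 10.5]
tool_rot: [3.141, -0.0, 1.48]
wrist_force: [-4.6, 2.3, 12.3]
grip_width: 0.482
grip_force: 25.0
```

Call:
{"fn": "arm_command", "kwargs": {
  "series": [
    {"x":0,"y":0,"roll":0,"z":0,"grip":-1},
    {"x":0,"y":0,"roll":0,"z":0,"grip":-1},
    {"x":0,"y":0,"roll":0,"z":0,"grip":-1},
    {"x":0,"y":0,"roll":0,"z":0,"grip":-1},
    {"x":0,"y":0,"roll":0,"z":-0.04,"grip":-1},
    {"x":0,"y":0,"roll":0,"z":-0.09,"grip":-1},
    {"x":0,"y":0,"roll":0,"z":-0.09,"grip":-1},
    {"x":0,"y":0,"roll":0,"z":-0.09,"grip":-1}
  ]
}}

```text
time_s: 19.3
position: [623.3, -159.5, 99.5]
tool_rot: [-3.141, -0.0, 1.48]
wrist_force: [0.1, 0.3, -1.5]
grip_width: 0.999
grip_force: 0.0
```

```bash
python3 - <<'E'
from h import *
cans()
go((450.7,103.4,100,84.8),(450.7,103.4,2.9,84.8))
E
```

```text
can 0.74 [ 622.5 -157.4] 22.1 66.6
can 0.56 [450.9 103.4] 22.5 59.3
t 19.4 pos [ 622.8 -159.5   98.7] rpy [-3.14 -0.    1.48] yawdeg 84.8 w 0.999 gf 0.0 F [ 0.4 -0.8  0.5] q [-0.32  0.52  0.64  1.78 -0.37  0.97  0.38]
(450.7, 103.4, 100, 84.8) -> shift [ 0.2463 -0.1952 -0.001 ] roll 0.0
(450.7, 103.4, 2.9, 84.8) -> shift [ 0.2463 -0.195   0.0961] roll 0.0
```

Call:
{"fn": "arm_command", "kwargs": {
  "series": [
    {"x":0.045,"y":-0.035,"roll":0,"z":0,"grip":-1},
    {"x":0.09,"y":-0.07,"roll":0,"z":0,"grip":-1},
    {"x":0.135,"y":-0.107,"roll":0,"z":0,"grip":-1},
    {"x":0.18,"y":-0.143,"roll":0,"z":0,"grip":-1},
    {"x":0.22,"y":-0.175,"roll":0,"z":0,"grip":-1},
    {"x":0.2465,"y":-0.1957,"roll":0,"z":0,"grip":-1},
    {"x":0.2465,"y":-0.1957,"roll":0,"z":0,"grip":-1},
    {"x":0.2465,"y":-0.1957,"roll":0,"z":0,"grip":-1},
    {"x":0.2465,"y":-0.1957,"roll":0,"z":0,"grip":-1}
  ]
}}

```text
time_s: 20.52
position: [451.3, 102.4, 99.6]
tool_rot: [-3.141, 0.001, 1.478]
wrist_force: [-0.2, 0.2, -0.8]
grip_width: 0.995
grip_force: 0.0
```

```bash
python3 - <<'E'
from h import *
go((450.7,103.4,2.9,84.8))
f=eyes.grab_frame("side");C=cloud(f)
for o in eyes.outline_of(f,"can1")[:4]:
  P=C[o["mask"]];P=P[(P[:,2]>20)&(P[:,2]<80)];print(o["p"],np.median(P,0))
E
```

```text
t 20.52 pos [451.3 102.4  99.6] rpy [-3.141e+00  1.000e-03  1.478e+00] yawdeg 84.7 w 0.995 gf 0.0 F [-0.2  0.2 -0.8] q [-0.96  0.2   0.68  2.17 -0.17  0.82 -0.27]
(450.7, 103.4, 2.9, 84.8) -> shift [ 0.001  -0.0006  0.0967] roll -0.0005
0.96 [447.62946067  86.23689071  50.95900904]
0.93 [ 614.47683936 -171.81374491   65.04376168]
0.91 [ 607.64896586 -234.26818903   66.96251876]
```

Call:
{"fn": "arm_command", "kwargs": {
  "series": [
    {"x":0,"y":0,"roll":0,"z":0.05,"grip":-1},
    {"x":0,"y":0,"roll":0,"z":0.085,"grip":-1},
    {"x":0,"y":0,"roll":0,"z":0.097,"grip":-1},
    {"x":0,"y":0,"roll":0,"z":0.097,"grip":-1},
    {"x":0,"y":0,"roll":0,"z":0.097,"grip":-1},
    {"x":0,"y":0,"roll":0,"z":0.097,"grip":1},
    {"x":0,"y":0,"roll":0,"z":0.097,"grip":1},
    {"x":0,"y":0,"roll":0,"z":0.097,"grip":1},
    {"x":0,"y":0,"roll":0,"z":0.097,"grip":1},
    {"x":0,"y":0,"roll":0,"z":0.097,"grip":1},
    {"x":0,"y":0,"roll":0,"z":0.097,"grip":1}
  ]
}}

```text
time_s: 22.0
position: [451.0, 103.4, 2.9]
tool_rot: [3.142, 0.0, 1.48]
wrist_force: [0.4, 0.1, 1.3]
grip_width: 0.483
grip_force: 25.0
```

```bash
python3 - <<'E'
from h import *
go((629.8,-95,103,84.8))
E
```

```text
t 22.0 pos [451.  103.4   2.9] rpy [3.142 0.    1.48 ] yawdeg 84.8 w 0.483 gf 24.999358355998993 F [0.4 0.1 1.3] q [-0.85  0.38  0.57  2.24 -0.37  0.61 -0.09]
(629.8, -95, 103, 84.8) -> shift [-0.1813  0.196  -0.1001] roll -0.0
```

Call:
{"fn": "arm_command", "kwargs": {
  "series": [
    {"x":0,"y":0,"roll":0,"z":-0.05,"grip":1},
    {"x":0,"y":0,"roll":0,"z":-0.1,"grip":1},
    {"x":-0.04,"y":0.043,"roll":0,"z":-0.1,"grip":1},
    {"x":-0.08,"y":0.087,"roll":0,"z":-0.1,"grip":1},
    {"x":-0.12,"y":0.13,"roll":0,"z":-0.1,"grip":1},
    {"x":-0.16,"y":0.175,"roll":0,"z":-0.1,"grip":1},
    {"x":-0.1813,"y":0.196,"roll":0,"z":-0.1,"grip":1},
    {"x":-0.1813,"y":0.196,"roll":0,"z":-0.1,"grip":1},
    {"x":-0.1813,"y":0.196,"roll":0,"z":-0.1,"grip":1},
    {"x":-0.1813,"y":0.196,"roll":0,"z":-0.1,"grip":1},
    {"x":-0.1813,"y":0.196,"roll":0,"z":-0.1,"grip":1}
  ]
}}

```text
time_s: 23.38
position: [629.5, -93.9, 103.0]
tool_rot: [3.142, -0.0, 1.481]
wrist_force: [-0.0, -1.3, -0.7]
grip_width: 0.486
grip_force: 25.0
```

Call:
{"fn": "arm_command", "kwargs": {
  "series": [
    {"x":0,"y":0,"roll":0,"z":0.04,"grip":1},
    {"x":0,"y":0,"roll":0,"z":0.058,"grip":1},
    {"x":0,"y":0,"roll":0,"z":0.066,"grip":1},
    {"x":0,"y":0,"roll":0,"z":0.072,"grip":1},
    {"x":0,"y":0,"roll":0,"z":0.078,"grip":1},
    {"x":0,"y":0,"roll":0,"z":0.082,"grip":1},
    {"x":0,"y":0,"roll":0,"z":0.082,"grip":1}
  ]
}}

```text
time_s: 24.25
position: [629.7, -94.9, 20.8]
tool_rot: [-3.141, 0.0, 1.48]
wrist_force: [-0.4, 0.7, -1.4]
grip_width: 0.486
grip_force: 25.0
```

Call:
{"fn": "arm_command", "kwargs": {
  "series": [
    {"x":0,"y":0,"roll":0,"z":0.005,"grip":1},
    {"x":0,"y":0,"roll":0,"z":0.01,"grip":1},
    {"x":0,"y":0,"roll":0,"z":0.011,"grip":1},
    {"x":0,"y":0,"roll":0,"z":0.011,"grip":1}
  ]
}}

```text
time_s: 24.75
position: [629.9, -94.9, 10.4]
tool_rot: [3.141, -0.0, 1.48]
wrist_force: [-5.0, 0.5, 12.2]
grip_width: 0.488
grip_force: 25.0
```

Call:
{"fn": "arm_command", "kwargs": {
  "series": [
    {"x":0,"y":0,"roll":0,"z":0,"grip":-1},
    {"x":0,"y":0,"roll":0,"z":0,"grip":-1},
    {"x":0,"y":0,"roll":0,"z":0,"grip":-1},
    {"x":0,"y":0,"roll":0,"z":0,"grip":-1},
    {"x":0,"y":0,"roll":0,"z":-0.05,"grip":-1},
    {"x":0,"y":0,"roll":0,"z":-0.1,"grip":-1},
    {"x":0,"y":-0.05,"roll":0,"z":-0.14,"grip":-1},
    {"x":0,"y":-0.1,"roll":0,"z":-0.14,"grip":-1},
    {"x":0,"y":-0.15,"roll":0,"z":-0.14,"grip":-1},
    {"x":0,"y":-0.17,"roll":0,"z":-0.14,"grip":-1},
    {"x":0,"y":-0.17,"roll":0,"z":-0.14,"grip":-1}
  ]
}}

```text
time_s: 26.12
position: [459.7, -78.9, 150.2]
tool_rot: [3.141, -0.002, 1.481]
wrist_force: [0.2, 0.6, 0.4]
grip_width: 1.004
grip_force: 0.0
```

```bash
python3 - <<'E'
from h import *
np.set_printoptions(precision=1,suppress=True)
cans()
for n in("top","side"):
    f=eyes.grab_frame(n);C=cloud(f);P=C.reshape(-1,3);save(f,n+"3")
    Q=P[(P[:,0]>380)&(P[:,0]<700)&(P[:,1]<-200)&(P[:,1]>-400)]
    H=Q[(Q[:,2]>108)&(Q[:,2]<122)];print(n,"handle",np.median(H,0),len(H),H.min(0),H.max(0))
    B=Q[(Q[:,2]>73)&(Q[:,2]<83)&(Q[:,0]<590)];print("bar",cv2.minAreaRect(B[:,:2].astype(np.float32)))
    for q,z in dict(bar_pivot=74,bar_handle=101).items():
        for o in eyes.spot_point(f,q)[:2]: print(q,round(o["p"],2),np.array(o["xy"]),at_z(f,o["xy"],z))
go()
E
```

```text
can 0.91 [628.9 -94.9] 23.1 66.7
can 0.63 [ 623.6 -162.5] 22.9 66.8
can 0.61 [ 616.8 -225.4] 23.3 66.6
  return _methods._mean(a, axis=axis, dtype=dtype,
  ret = um.true_divide(
Traceback (most recent call last):
ValueError: zero-size array to reduction operation minimum which has no identity
```

```bash
python3 - <<'E'
from h import *
np.set_printoptions(precision=1,suppress=True)
for n in("side",):
    f=eyes.grab_frame(n);C=cloud(f);P=C.reshape(-1,3);save(f,n+"3")
    Q=P[(P[:,0]>380)&(P[:,0]<700)&(P[:,1]<-200)&(P[:,1]>-400)]
    H=Q[(Q[:,2]>90)&(Q[:,2]<122)];print(n,"handle",np.median(H,0),len(H),H.min(0),H.max(0))
    B=Q[(Q[:,2]>73)&(Q[:,2]<83)&(Q[:,0]<590)];print("bar",cv2.minAreaRect(B[:,:2].astype(np.float32)))
    for q,z in dict(bar_pivot=74,bar_handle=101).items():
        for o in eyes.spot_point(f,q)[:2]: print(q,round(o["p"],2),np.array(o["xy"]),at_z(f,o["xy"],z))
go()
E
```

```text
side handle [ 430.8 -330.5  108.6] 223 [ 424.7 -334.5   90.1] [ 439.7 -318.5  117.1]
bar ((503.5755920410156, -308.674072265625), (180.79534912109375, 26.506916046142578), 13.82882022857666)
bar_pivot 0.92 [369.9 302.8] [ 615.6 -281.7   74. ]
bar_handle 0.72 [272.1 349.7] [ 430.7 -324.5  101. ]
t 26.43 pos [461.  -79.8 149.8] rpy [-3.1  0.   1.5] yawdeg 84.8 w 0.999 gf 0.0 F [ 0.2  0.8 -0.2] q [-0.7  0.1  0.8  2.1 -0.1  0.9  0.1]
```

View pics/side3.png

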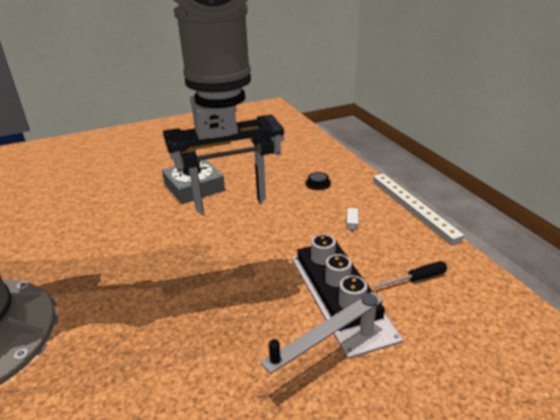

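Call:
{"fn": "arm_command", "kwargs": {
  "newtons": 12,
  "series": [
    {"x":-0.05,"y":-0.0058,"roll":0,"z":0.0,"grip":-1},
    {"x":-0.1,"y":-0.0058,"roll":0,"z":0.0,"grip":-1},
    {"x":-0.15,"y":-0.0058,"roll":0,"z":0.0,"grip":-1},
    {"x":-0.2,"y":-0.0058,"roll":0,"z":0.0,"grip":-1},
    {"x":-0.2485,"y":-0.0058,"roll":0,"z":0.02,"grip":-1},
    {"x":-0.2485,"y":-0.0058,"roll":0,"z":0.04,"grip":-1},
    {"x":-0.2485,"y":-0.0058,"roll":0,"z":0.04,"grip":-1},
    {"x":-0.2485,"y":-0.0058,"roll":0,"z":0.07,"grip":-1},
    {"x":-0.2485,"y":-0.0058,"roll":0,"z":0.09,"grip":-1},
    {"x":-0.2485,"y":-0.0058,"roll":0,"z":0.095,"grip":-1},
    {"x":-0.2485,"y":-0.0058,"roll":0,"z":0.095,"grip":-1}
  ]
}}

```text
time_s: 27.8
position: [432.3, -326.5, 55.3]
tool_rot: [-3.142, 0.0, 1.48]
wrist_force: [0.4, -0.6, -0.3]
grip_width: 1.001
grip_force: 0.0
```

Call:
{"fn": "arm_command", "kwargs": {
  "newtons": 12,
  "series": [
    {"x":0,"y":0,"roll":0,"z":0,"grip":1},
    {"x":0,"y":0,"roll":0,"z":0,"grip":1},
    {"x":0,"y":0,"roll":0,"z":0,"grip":1},
    {"x":0,"y":0,"roll":0,"z":0,"grip":1},
    {"x":0,"y":0,"roll":0,"z":0,"grip":1},
    {"x":0,"y":0,"roll":0,"z":0,"grip":1},
    {"x":0,"y":0,"roll":0,"z":0,"grip":1},
    {"x":0,"y":0,"roll":0,"z":0,"grip":1},
    {"x":0,"y":0,"roll":0,"z":0,"grip":1}
  ]
}}

```text
time_s: 28.92
position: [432.8, -326.2, 54.9]
tool_rot: [3.141, 0.0, 1.481]
wrist_force: [4.4, 0.9, -2.2]
grip_width: 0.167
grip_force: 12.0
```

```bash
python3 - <<'E'
from h import *
piv=np.array([612.8,-282.]);h0=np.array([432.2,-326.5])
T=[]
for a in np.radians(np.r_[np.arange(193.85-6,84.85,-6),84.85]):T.append((*np.round(piv+186*np.array([np.cos(a),np.sin(a)]),1),54.9,84.8))
go(*T)
f=eyes.grab_frame("side");cv2.imwrite("pics/g6.png",cv2.resize(f["img"][220:400,200:410],None,fx=3,fy=3,interpolation=cv2.INTER_CUBIC)[:,:,::-1])
E
```

```text
t 28.93 pos [ 432.8 -326.2   54.9] rpy [3.141 0.    1.481] yawdeg 84.8 w 0.167 gf 11.999999284744263 F [ 4.4  0.9 -2.2] q [-0.09  0.46  0.79  2.05 -0.45  0.81  0.87]
(np.float64(428.5), np.float64(-307.4), 54.9, 84.8) -> shift [ 0.0184 -0.006   0.    ] roll 0.0002
(np.float64(426.9), np.float64(-288.0), 54.9, 84.8) -> shift [ 0.0376 -0.0094  0.    ] roll 0.0002
(np.float64(427.3), np.float64(-268.5), 54.9, 84.8) -> shift [ 0.057  -0.0107  0.    ] roll 0.0002
(np.float64(429.7), np.float64(-249.2), 54.9, 84.8) -> shift [ 0.0764 -0.0101  0.    ] roll 0.0002
(np.float64(434.1), np.float64(-230.3), 54.9, 84.8) -> shift [ 0.0957 -0.0074  0.    ] roll 0.0002
(np.float64(440.5), np.float64(-211.9), 54.9, 84.8) -> shift [ 0.1146 -0.0027  0.    ] roll 0.0002
(np.float64(448.8), np.float64(-194.2), 54.9, 84.8) -> shift [0.1329 0.004  0.    ] roll 0.0002
(np.float64(458.9), np.float64(-177.6), 54.9, 84.8) -> shift [0.1504 0.0125 0.    ] roll 0.0002
(np.float64(470.6), np.float64(-162.1), 54.9, 84.8) -> shift [1.669e-01 2.280e-02 1.000e-04] roll 0.0002
(np.float64(483.9), np.float64(-147.9), 54.
[... 302 characters left out ...]
(-114.6), 54.9, 84.8) -> shift [2.197e-01 7.940e-02 1.000e-04] roll 0.0002
(np.float64(549.6), np.float64(-107.1), 54.9, 84.8) -> shift [2.288e-01 9.650e-02 1.000e-04] roll 0.0002
(np.float64(568.3), np.float64(-101.4), 54.9, 84.8) -> shift [2.361e-01 1.146e-01 1.000e-04] roll 0.0002
(np.float64(587.4), np.float64(-97.7), 54.9, 84.8) -> shift [2.415e-01 1.333e-01 1.000e-04] roll 0.0002
(np.float64(606.8), np.float64(-96.1), 54.9, 84.8) -> shift [2.449e-01 1.525e-01 2.000e-04] roll 0.0002
(np.float64(626.3), np.float64(-96.5), 54.9, 84.8) -> shift [2.462e-01 1.720e-01 2.000e-04] roll 0.0002
(np.float64(629.5), np.float64(-96.8), 54.9, 84.8) -> shift [2.462e-01 1.752e-01 2.000e-04] roll 0.0002
```

View pics/g6.png

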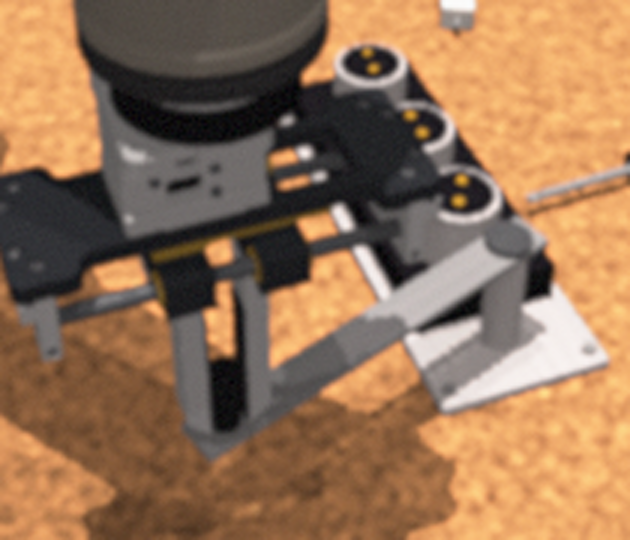

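Call:
{"fn": "arm_command", "kwargs": {
  "series": [
    {"x":0.0186,"y":-0.0055,"roll":0,"z":0,"grip":1},
    {"x":0.0379,"y":-0.0088,"roll":0,"z":0,"grip":1},
    {"x":0.0573,"y":-0.0101,"roll":0,"z":0,"grip":1},
    {"x":0.0767,"y":-0.0095,"roll":0,"z":0,"grip":1},
    {"x":0.096,"y":-0.0068,"roll":0,"z":0,"grip":1},
    {"x":0.1149,"y":-0.0021,"roll":0,"z":0,"grip":1},
    {"x":0.1332,"y":0.0046,"roll":0,"z":0,"grip":1},
    {"x":0.1507,"y":0.0131,"roll":0,"z":0,"grip":1},
    {"x":0.1672,"y":0.0234,"roll":0,"z":0,"grip":1},
    {"x":0.1672,"y":0.0234,"roll":0,"z":0,"grip":1}
  ]
}}

```text
time_s: 30.22
position: [474.3, -163.3, 55.8]
tool_rot: [3.136, 0.003, 1.481]
wrist_force: [12.2, -12.4, -5.4]
grip_width: 0.168
grip_force: 12.0
```

```bash
python3 - <<'E'
from h import *
piv=np.array([612.8,-282.])
T=[]
for a in np.radians(np.r_[np.arange(133.85,84.85,-6),84.85,83.6]):T.append((*np.round(piv+186*np.array([np.cos(a),np.sin(a)]),1),54.9,84.8))
go(*T)
E
```

```text
t 30.23 pos [ 474.3 -163.3   55.8] rpy [3.136e+00 3.000e-03 1.481e+00] yawdeg 84.9 w 0.168 gf 11.997109204530716 F [ 12.2 -12.4  -5.4] q [-0.47  0.39  0.82  2.14 -0.41  0.77  0.53]
(np.float64(483.9), np.float64(-147.9), 54.9, 84.8) -> shift [0.0162 0.0081 0.0009] roll 0.0003
(np.float64(498.7), np.float64(-135.1), 54.9, 84.8) -> shift [0.0303 0.0217 0.0009] roll 0.0003
(np.float64(514.6), np.float64(-124.0), 54.9, 84.8) -> shift [0.0428 0.0366 0.001 ] roll 0.0003
(np.float64(531.7), np.float64(-114.6), 54.9, 84.8) -> shift [0.0537 0.0528 0.001 ] roll 0.0003
(np.float64(549.6), np.float64(-107.1), 54.9, 84.8) -> shift [0.0627 0.0699 0.0011] roll 0.0003
(np.float64(568.3), np.float64(-101.4), 54.9, 84.8) -> shift [0.0701 0.088  0.0012] roll 0.0003
(np.float64(587.4), np.float64(-97.7), 54.9, 84.8) -> shift [0.0755 0.1067 0.0013] roll 0.0003
(np.float64(606.8), np.float64(-96.1), 54.9, 84.8) -> shift [0.0788 0.1259 0.0014] roll 0.0003
(np.float64(626.3), np.float64(-96.5), 54.9, 84.8) -> shift [0.0802 0.1454 0.0015] roll 0.0003
(np.float64(629.5), np.float64(-96.8), 54.9, 84.8) -> shift [0.0802 0.1486 0.0015] roll 0.0003
(np.float64(633.5), np.float64(-97.2), 54.9, 84.8) -> shift [0.0801 0.1526 0.0015] roll 0.0003
```

Call:
{"fn": "arm_command", "kwargs": {
  "series": [
    {"x":0.0139,"y":0.0136,"roll":0,"z":0,"grip":1},
    {"x":0.028,"y":0.0272,"roll":0,"z":0,"grip":1},
    {"x":0.0405,"y":0.042,"roll":0,"z":0,"grip":1},
    {"x":0.0514,"y":0.0582,"roll":0,"z":0,"grip":1},
    {"x":0.0605,"y":0.0753,"roll":0,"z":0,"grip":1},
    {"x":0.0678,"y":0.0934,"roll":0,"z":0,"grip":1},
    {"x":0.0732,"y":0.1121,"roll":0,"z":0,"grip":1},
    {"x":0.0766,"y":0.1313,"roll":0,"z":0,"grip":1},
    {"x":0.0779,"y":0.147,"roll":0,"z":0,"grip":1},
    {"x":0.0779,"y":0.152,"roll":0,"z":0,"grip":1},
    {"x":0.0779,"y":0.154,"roll":0,"z":0,"grip":1},
    {"x":0.0779,"y":0.154,"roll":0,"z":0,"grip":1}
  ]
}}

```text
time_s: 31.72
position: [630.6, -97.9, 54.8]
tool_rot: [-3.141, -0.001, 1.48]
wrist_force: [0.8, 5.1, 1.1]
grip_width: 0.169
grip_force: 12.0
```

```bash
python3 - <<'E'
from h import *
go()
f=eyes.grab_frame("side");C=cloud(f);P=C.reshape(-1,3)
B=P[(P[:,2]>76)&(P[:,2]<83)&(P[:,0]>560)&(P[:,0]<680)&(P[:,1]<-125)&(P[:,1]>-320)];print("bar",cv2.minAreaRect(B[:,:2].astype(np.float32)),len(B))
cv2.imwrite("pics/g7.png",cv2.resize(f["img"][180:380,240:440],None,fx=3,fy=3,interpolation=cv2.INTER_CUBIC)[:,:,::-1])
E
```

```text
t 31.73 pos [630.6 -97.9  54.8] rpy [-3.141e+00 -1.000e-03  1.480e+00] yawdeg 84.8 w 0.169 gf 12.00072392821312 F [0.8 5.1 1.1] q [-0.48  0.61  0.74  1.82 -0.51  0.91  0.41]
bar ((618.7195434570312, -213.38720703125), (177.396484375, 25.124103546142578), 84.91279602050781) 981
```

View pics/g7.png

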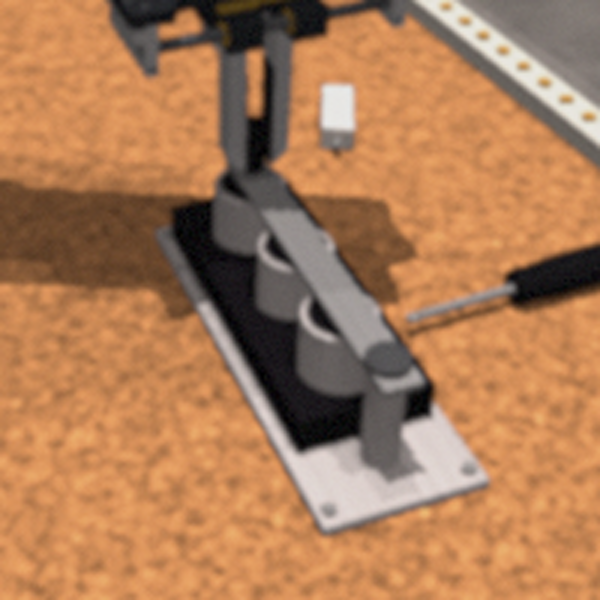

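Call:
{"fn": "arm_command", "kwargs": {
  "series": [
    {"x":0,"y":0.003,"roll":0,"z":0,"grip":1},
    {"x":0,"y":0.004,"roll":0,"z":0,"grip":1},
    {"x":0,"y":0.004,"roll":0,"z":0,"grip":1}
  ]
}}

```text
time_s: 32.15
position: [631.0, -97.9, 54.2]
tool_rot: [-3.135, -0.002, 1.48]
wrist_force: [-18.8, 7.3, 15.3]
grip_width: 0.171
grip_force: 12.0
```

Call:
{"fn": "arm_command", "kwargs": {
  "series": [
    {"x":0,"y":-0.005,"roll":0,"z":0,"grip":1},
    {"x":0,"y":-0.005,"roll":0,"z":0,"grip":-1},
    {"x":0,"y":-0.005,"roll":0,"z":0,"grip":-1},
    {"x":0,"y":-0.005,"roll":0,"z":0,"grip":-1},
    {"x":0,"y":-0.005,"roll":0,"z":0,"grip":-1},
    {"x":0,"y":-0.005,"roll":0,"z":-0.04,"grip":-1},
    {"x":0,"y":-0.005,"roll":0,"z":-0.08,"grip":-1},
    {"x":0,"y":-0.005,"roll":0,"z":-0.08,"grip":-1},
    {"x":0,"y":-0.005,"roll":0,"z":-0.08,"grip":-1},
    {"x":0,"y":-0.005,"roll":0,"z":-0.08,"grip":-1}
  ]
}}

```text
time_s: 33.4
position: [629.4, -98.2, 133.8]
tool_rot: [-3.14, 0.0, 1.48]
wrist_force: [-0.6, -0.1, 0.1]
grip_width: 0.996
grip_force: 0.0
```

```bash
python3 - <<'E'
from h import *
go((482.2,331.5,130,2.8))
E
```

```text
t 33.4 pos [629.4 -98.2 133.8] rpy [-3.14  0.    1.48] yawdeg 84.8 w 0.996 gf 0.0 F [-0.6 -0.1  0.1] q [-0.53  0.52  0.81  1.77 -0.43  1.05  0.34]
(482.2, 331.5, 130, 2.8) -> shift [ 0.4146 -0.1855  0.004 ] roll 0.4555
```

Call:
{"fn": "arm_command", "kwargs": {
  "series": [
    {"x":0.05,"y":-0.02,"roll":0.05,"z":0,"grip":-1},
    {"x":0.1,"y":-0.045,"roll":0.1,"z":0,"grip":-1},
    {"x":0.15,"y":-0.067,"roll":0.15,"z":0,"grip":-1},
    {"x":0.2,"y":-0.09,"roll":0.2,"z":0,"grip":-1},
    {"x":0.25,"y":-0.112,"roll":0.25,"z":0,"grip":-1},
    {"x":0.3,"y":-0.134,"roll":0.3,"z":0,"grip":-1},
    {"x":0.35,"y":-0.157,"roll":0.35,"z":0,"grip":-1},
    {"x":0.39,"y":-0.175,"roll":0.4,"z":0,"grip":-1},
    {"x":0.4146,"y":-0.1855,"roll":0.44,"z":0.004,"grip":-1},
    {"x":0.4146,"y":-0.1855,"roll":0.4555,"z":0.004,"grip":-1},
    {"x":0.4146,"y":-0.1855,"roll":0.4555,"z":0.004,"grip":-1},
    {"x":0.4146,"y":-0.1855,"roll":0.4555,"z":0.004,"grip":-1}
  ]
}}

```text
time_s: 34.9
position: [482.9, 330.8, 130.6]
tool_rot: [3.141, 0.0, 0.049]
wrist_force: [1.2, 0.0, -0.5]
grip_width: 0.999
grip_force: 0.0
```

```bash
python3 - <<'E'
from h import *
go((482.2,331.5,29,2.8))
f=eyes.grab_frame("side");C=cloud(f);P=C.reshape(-1,3)
P=P[(np.hypot(P[:,0]-482,P[:,1]-331)<40)];T=P[(P[:,2]>70)&(P[:,2]<86)]
print("knob",cv2.minAreaRect(T[:,:2].astype(np.float32)),T.mean(0),len(T))
print([(o["p"],at_z(f,o["xy"],76)) for o in eyes.spot_point(f,"knob_grip")[:2]])
E
```

```text
t 34.9 pos [482.9 330.8 130.6] rpy [3.141 0.    0.049] yawdeg 2.8 w 0.999 gf 0.0 F [ 1.2  0.  -0.5] q [-1.57  0.66  1.25  1.9  -0.7   1.12 -1.57]
(482.2, 331.5, 29, 2.8) -> shift [-0.0007 -0.0008  0.1016] roll 0.0002
knob ((481.17840576171875, 328.21685791015625), (43.25984573364258, 17.6541690826416), 7.153628826141357) [479.99925256 326.92763376  77.25915014] 109
[(0.67, array([ 698.08587829, -269.64518144,   76.        ])), (0.59, array([480.05685091, 327.05834758,  76.        ]))]
```

Call:
{"fn": "arm_command", "kwargs": {
  "newtons": 30,
  "series": [
    {"x":0,"y":0,"roll":0,"z":0.05,"grip":-1},
    {"x":0,"y":0,"roll":0,"z":0.085,"grip":-1},
    {"x":0,"y":0,"roll":0,"z":0.101,"grip":-1},
    {"x":0,"y":0,"roll":0,"z":0.101,"grip":-1},
    {"x":0,"y":0,"roll":0,"z":0.101,"grip":1},
    {"x":0,"y":0,"roll":0,"z":0.101,"grip":1},
    {"x":0,"y":0,"roll":0,"z":0.101,"grip":1},
    {"x":0,"y":0,"roll":0,"z":0.101,"grip":1},
    {"x":0,"y":0,"roll":0,"z":0.101,"grip":1},
    {"x":0,"y":0,"roll":0,"z":0.101,"grip":1},
    {"x":0,"y":0,"roll":0,"z":0.101,"grip":1},
    {"x":0,"y":0,"roll":0,"z":0.101,"grip":1}
  ]
}}

```text
time_s: 36.5
position: [482.8, 331.3, 29.8]
tool_rot: [3.142, 0.0, 0.049]
wrist_force: [-0.1, 0.3, -1.0]
grip_width: 0.186
grip_force: 0.0
```

```bash
python3 - <<'E'
from h import *
go((482.2,331.5,29,2.8)); print(monitor.state()["torque"])
f=eyes.grab_frame("side");cv2.imwrite("pics/g8.png",cv2.resize(f["img"][90:230,120:280],None,fx=4,fy=4,interpolation=cv2.INTER_CUBIC)[:,:,::-1])
E
```

```text
t 36.5 pos [482.8 331.3  29.8] rpy [3.142 0.    0.049] yawdeg 2.8 w 0.186 gf 0.0 F [-0.1  0.3 -1. ] q [-1.47  0.75  1.09  1.97 -0.83  0.96 -1.48]
(482.2, 331.5, 29, 2.8) -> shift [-0.0006 -0.0002  0.0008] roll 0.0
[-0.05975703  0.1854891  -0.02020079]
```

View pics/g8.png

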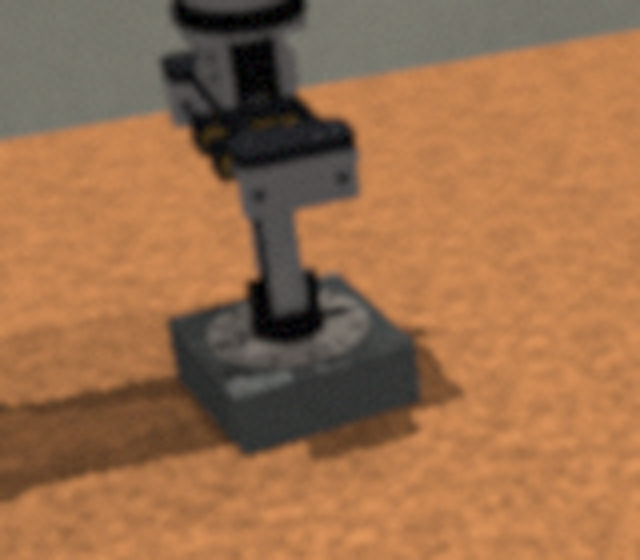

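The fingers are on the knob's sides at (285,270) and still closing (18 mm). I close fully, then turn anticlockwise.

Call:
{"fn": "arm_command", "kwargs": {
  "newtons": 30,
  "series": [
    {"x":0,"y":0,"roll":0,"z":0,"grip":1},
    {"x":0,"y":0,"roll":0,"z":0,"grip":1},
    {"x":0,"y":0,"roll":0,"z":0,"grip":1}
  ]
}}

```text
time_s: 36.92
position: [483.0, 330.6, 29.9]
tool_rot: [3.141, 0.0, 0.048]
wrist_force: [-0.1, -5.4, 1.9]
grip_width: 0.125
grip_force: 30.0
```

Call:
{"fn": "arm_command", "kwargs": {
  "series": [
    {"x":0,"y":0,"roll":-0.04,"z":0,"grip":1},
    {"x":0,"y":0,"roll":-0.09,"z":0,"grip":1},
    {"x":0,"y":0,"roll":-0.14,"z":0,"grip":1},
    {"x":0,"y":0,"roll":-0.19,"z":0,"grip":1},
    {"x":0,"y":0,"roll":-0.24,"z":0,"grip":1},
    {"x":0,"y":0,"roll":-0.29,"z":0,"grip":1},
    {"x":0,"y":0,"roll":-0.34,"z":0,"grip":1},
    {"x":0,"y":0,"roll":-0.39,"z":0,"grip":1},
    {"x":0,"y":0,"roll":-0.44,"z":0,"grip":1},
    {"x":0,"y":0,"roll":-0.48,"z":0,"grip":1},
    {"x":0,"y":0,"roll":-0.5,"z":0,"grip":1},
    {"x":0,"y":0,"roll":-0.5,"z":0,"grip":1}
  ]
}}

```text
time_s: 38.42
position: [483.5, 330.1, 29.9]
tool_rot: [3.141, 0.001, 1.62]
wrist_force: [3.4, -6.4, -0.3]
grip_width: 0.125
grip_force: 30.0
```

```bash
python3 - <<'E'
from h import *
go((482.2,331.5,29,188.3)); print(monitor.state()["torque"])
E
```

```text
t 38.42 pos [483.5 330.1  29.9] rpy [3.141e+00 1.000e-03 1.620e+00] yawdeg 92.8 w 0.125 gf 29.978228509426117 F [ 3.4 -6.4 -0.3] q [-1.24  0.55  0.7   1.96 -0.49  0.81 -0.22]
(482.2, 331.5, 29, 188.3) -> shift [ 0.0015 -0.0012  0.0009] roll -0.5305
[-1.67495485 -0.78842546  0.07951121]
```

Call:
{"fn": "arm_command", "kwargs": {
  "series": [
    {"x":0,"y":0,"roll":-0.05,"z":0,"grip":1},
    {"x":0,"y":0,"roll":-0.1,"z":0,"grip":1},
    {"x":0,"y":0,"roll":-0.15,"z":0,"grip":1},
    {"x":0,"y":0,"roll":-0.2,"z":0,"grip":1},
    {"x":0,"y":0,"roll":-0.25,"z":0,"grip":1},
    {"x":0,"y":0,"roll":-0.3,"z":0,"grip":1},
    {"x":0,"y":0,"roll":-0.35,"z":0,"grip":1},
    {"x":0,"y":0,"roll":-0.4,"z":0,"grip":1},
    {"x":0,"y":0,"roll":-0.45,"z":0,"grip":1},
    {"x":0,"y":0,"roll":-0.5,"z":0,"grip":1},
    {"x":0,"y":0,"roll":-0.53,"z":0,"grip":1},
    {"x":0,"y":0,"roll":-0.53,"z":0,"grip":1}
  ]
}}

```text
time_s: 39.92
position: [484.0, 330.7, 29.9]
tool_rot: [-3.141, 0.001, -2.998]
wrist_force: [6.6, -3.3, -3.9]
grip_width: 0.123
grip_force: 30.0
```

Call:
{"fn": "arm_command", "kwargs": {
  "series": [
    {"x":0,"y":0,"roll":-0.005,"z":0,"grip":1},
    {"x":0,"y":0,"roll":-0.01,"z":0,"grip":1},
    {"x":0,"y":0,"roll":-0.015,"z":0,"grip":1},
    {"x":0,"y":0,"roll":-0.015,"z":0,"grip":1}
  ]
}}

```text
time_s: 40.42
position: [484.0, 330.6, 29.9]
tool_rot: [-3.141, 0.001, -2.953]
wrist_force: [6.5, -2.9, -3.2]
grip_width: 0.129
grip_force: 30.2
```

```bash
python3 - <<'E'
from h import *
go((482.2,331.5,29,188.3)); print(monitor.state()["torque"])
E
```

```text
t 40.42 pos [484.  330.6  29.9] rpy [-3.141e+00  1.000e-03 -2.953e+00] yawdeg -169.2 w 0.129 gf 30.239870846271515 F [ 6.5 -2.9 -3.2] q [-0.92  0.46  0.26  1.94 -0.17  0.76  1.2 ]
(482.2, 331.5, 29, 188.3) -> shift [0.0016 0.0012 0.0009] roll 0.014
[-0.72719362 -1.50673254 -0.40965091]
```

Call:
{"fn": "arm_command", "kwargs": {
  "series": [
    {"x":0,"y":0,"roll":0.0,"z":0,"grip":-1},
    {"x":0,"y":0,"roll":0.0,"z":0,"grip":-1},
    {"x":0,"y":0,"roll":0.0,"z":0,"grip":-1},
    {"x":0,"y":0,"roll":0.0,"z":0,"grip":-1},
    {"x":0,"y":0,"roll":0.0,"z":0,"grip":-1},
    {"x":0,"y":0,"roll":0,"z":-0.05,"grip":-1},
    {"x":0,"y":0,"roll":0,"z":-0.1,"grip":-1},
    {"x":0,"y":0,"roll":0,"z":-0.15,"grip":-1},
    {"x":-0.05,"y":-0.05,"roll":0,"z":-0.17,"grip":-1},
    {"x":-0.1,"y":-0.1,"roll":0,"z":-0.17,"grip":-1},
    {"x":-0.1,"y":-0.15,"roll":0,"z":-0.17,"grip":-1},
    {"x":-0.1,"y":-0.15,"roll":0,"z":-0.17,"grip":-1}
  ]
}}

```text
time_s: 41.92
position: [611.4, 197.2, 200.1]
tool_rot: [-3.14, 0.0, -2.959]
wrist_force: [-0.1, 0.2, 0.7]
grip_width: 1.0
grip_force: 0.0
```

```bash
python3 - <<'E'
from h import *
np.set_printoptions(precision=1,suppress=True)
go()
for n in("top","side"):
    f=eyes.grab_frame(n);P=cloud(f).reshape(-1,3);save(f,n+"9")
    Q=P[(np.hypot(P[:,0]-482,P[:,1]-331)<40)];T=Q[(Q[:,2]>70)&(Q[:,2]<86)]
    if len(T)>5: print(n,"knob",cv2.minAreaRect(T[:,:2].astype(np.float32)),len(T))
    B=P[(P[:,2]>73)&(P[:,2]<83)&(P[:,0]>560)&(P[:,0]<690)&(P[:,1]<-60)&(P[:,1]>-320)];print("bar",cv2.minAreaRect(B[:,:2].astype(np.float32)),len(B))
cans()
for i in "a",: 
    f=eyes.grab_frame("top");a=cv2.resize(f["img"][230:320,110:200],None,fx=5,fy=5);b=eyes.grab_frame("side")["img"]
    c=cv2.resize(b[140:320,150:420],None,fx=1.29,fy=1.29);d=np.zeros((450,800,3),np.uint8);d[:,:450]=a;c=c[:450,:350];d[:c.shape[0],450:450+c.shape[1]]=c;cv2.imwrite("pics/fin.png",d[:,:,::-1])
E
```

```text
t 41.92 pos [611.4 197.2 200.1] rpy [-3.1  0.  -3. ] yawdeg -169.5 w 1.0 gf 0.0 F [-0.1  0.2  0.7] q [-0.7  0.4  0.4  1.7 -0.1  1.1  1.5]
bar ((620.3656005859375, -188.42276000976562), (222.79640197753906, 24.51633071899414), 85.4575424194336) 999
side knob ((481.11431884765625, 326.9053955078125), (43.232120513916016, 18.817989349365234), 8.64549732208252) 106
bar ((619.8714599609375, -190.5188446044922), (222.03366088867188, 25.44196891784668), 85.61964416503906) 1176
can 0.78 [628.7 -95.2] 23.4 66.6
can 0.6 [ 616.  -219.6] 27.0 66.8
can 0.43 [ 623.5 -162.1] 23.0 66.6
```

View pics/fin.png

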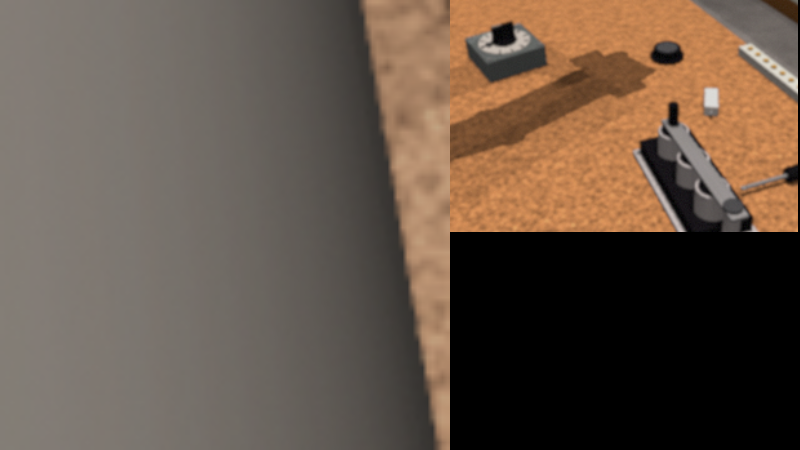

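Call:
{"fn": "arm_command", "kwargs": {
  "series": [
    {"x":0.01,"y":-0.05,"roll":0,"z":0,"grip":-1},
    {"x":0.02,"y":-0.1,"roll":0,"z":0,"grip":-1},
    {"x":0.03,"y":-0.15,"roll":0,"z":0,"grip":-1},
    {"x":0.04,"y":-0.2,"roll":0,"z":0,"grip":-1},
    {"x":0.045,"y":-0.245,"roll":0,"z":0,"grip":-1},
    {"x":0.045,"y":-0.245,"roll":0,"z":0,"grip":-1},
    {"x":0.045,"y":-0.245,"roll":0,"z":0,"grip":-1},
    {"x":0.045,"y":-0.245,"roll":0,"z":0,"grip":-1}
  ]
}}

```text
time_s: 43.22
position: [611.7, -44.2, 199.8]
tool_rot: [3.141, -0.0, -2.949]
wrist_force: [0.0, -0.4, 0.1]
grip_width: 0.999
grip_force: 0.0
```

```bash
python3 - <<'E'
from h import *
f=eyes.grab_frame("top");P=cloud(f).reshape(-1,3)
Q=P[(np.hypot(P[:,0]-482,P[:,1]-331)<90)];T=Q[(Q[:,2]>70)&(Q[:,2]<86)];print("knob",cv2.minAreaRect(T[:,:2].astype(np.float32)),len(T))
T=Q[(Q[:,2]>40)&(Q[:,2]<50)];print("counter",cv2.minAreaRect(T[:,:2].astype(np.float32)))
cv2.imwrite("pics/fin2.png",cv2.resize(f["img"][235:320,110:195],None,fx=6,fy=6,interpolation=cv2.INTER_CUBIC)[:,:,::-1])
E
```

```text
knob ((482.4230651855469, 332.4276123046875), (43.762393951416016, 12.892088890075684), 8.143098831176758) 137
counter ((482.4687805175781, 332.0968933105469), (119.62467193603516, 120.62948608398438), 8.238814353942871)
```

View pics/fin2.png

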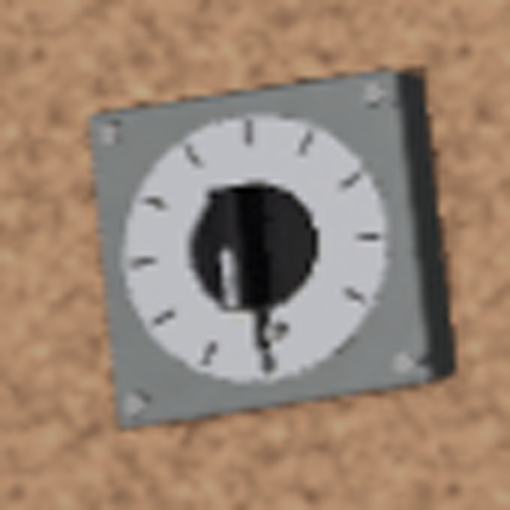

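The pointer lies on the zero mark at (265,360) beside the pin, and the knob's angle of 8.1° matches the counter's 8.2°. The bar is closed and the cans are seated, so I hand it in.

```bash
python3 -c "
from plant import arm
print(arm.job_done())"
```

```text
the job is handed in; nothing more can be done
None
```

All three cans are seated in the bank, the retaining bar is closed on its stop, the reset knob is back at zero, and the job is handed in (no verdict was returned).

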